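Lever open the stick box and stack the next bar layer on spacers

TASK

Lever up the lid of the grey stick box with the blade of the red pry tool, swing it fully open, and lay the tool back on the blue mat. Take the two orange spacer sticks out and lay them crosswise on the strapped-down bars of the pallet, one near each end of those bars, then lay every loose aluminium bar side by side across both sticks, square with the bars below and centred lengthwise over the pallet, so that the whole upper layer rests level and clear. Leave the pendant, the cup and the yellow meter where they are.

Things in the scene. Friction and masses are not known exactly. Their poses are not given: they have to be found in the camera images.
- lid (a joint): Hinge of the blue lid of the grey stick box: 0 shut, grows as it opens, stop at 2.3 rad. It is stiff (about 0.2 N m of friction) and stays at whatever angle it is left; the lid weighs 0.15 kg and needs about 2 N up at its front edge. The lid is a flat plate 160 x 210 x 6 mm without handle, flush with the box on all sides. Open it to about 2 rad or more (leaning back) to make room for the gripper over the box.
- lid_hinge (a point): Middle of the lid's hinge line: along the box's far upper edge, 60 mm above the table, at the level of the lid's underside. This frame turns with the lid; when it is shut the lid extends 160 mm along -x from here; the hinge line is its y axis.
- box_notch (a point): Middle of the pry notch in the front wall of the grey stick box, on the wall's outer face. The notch is 90 mm wide and 15 mm high, from 45 mm to 60 mm above the table, right under the lid; this point is 52.5 mm up. x points horizontally into the box (towards the hinge, which is 160 mm away), y along the front wall, z up. Box: 160 (x) x 210 (y) x 60 mm high, walls 6 mm, inner floor 22 mm above the table; fixed.
- pry_c (a point): Red pry tool, at its balance point, half-way up its handle. The handle is a bar 100 mm long, 20 mm wide, 26 mm high; this point is 35 mm behind the handle's front end. x points along the tool to the blade, z up. From the handle's front end a flat steel blade 70 mm long, 26 mm wide and 3 mm thick runs on at half the handle's height. 0.12 kg; starts lying on the blue mat.
- pry_tip (a point): Middle of the pry blade's front edge, at half the blade's thickness, 105 mm from the tool's balance point along its x axis.
- pry: The pry tool as a whole; origin at the underside of the handle's front end, x towards the blade.
- mat_c (a point): Centre of the top of the blue tool mat, 100 (x) x 220 (y) x 3 mm, fixed on the table.
- layer_top (a point): Centre of the top of the lower layer on the small wooden pallet, 56 mm above the table. The lower layer is three aluminium bars 150 mm long and 24 mm square lying along this frame's x, at y = -48, 0 and +48 mm, strapped down so that they cannot move. z up. The pallet is 170 (x) x 190 (y) mm, fixed.
- stick1_c (a point): Centre of an orange plastic spacer stick, 20 (x) x 170 (y) x 20 mm, long axis y, 0.06 kg. It starts flat in the closed box, long axis along the box's y, underside on the inner floor, 38 mm behind the box's front face.
- stick2_c (a point): Centre of the other, equal spacer stick, starting 86 mm behind the box's front face.
- stick1: The first spacer stick; origin at the centre of its underside.
- stick2: The second spacer stick; origin at the centre of its underside.
- pendant: Bystander: grey flat teach pendant 80 x 210 x 30 mm, lying beyond the work; not to be moved.
- cup: Bystander: blue cup 76 mm across, 90 mm high; not to be moved.
- gauge: Bystander: yellow bench meter 70 x 100 x 45 mm; not to be moved.
- bar1_c (a point): Centre of a loose aluminium profile bar, 150 (x) x 24 (y) x 24 mm, long axis x, 0.14 to 0.28 kg, lying on the table; may be absent.
- bar1: The same bar; origin at the centre of its underside.
- bar2_c (a point): Centre of a loose aluminium profile bar, 150 (x) x 24 (y) x 24 mm, long axis x, 0.14 to 0.28 kg, lying on the table; may be absent.
- bar2: The same bar; origin at the centre of its underside.
- bar3_c (a point): Centre of a loose aluminium profile bar, 150 (x) x 24 (y) x 24 mm, long axis x, 0.14 to 0.28 kg, lying on the table; may be absent.
- bar3: The same bar; origin at the centre of its underside.
Not all that is in view belongs to the job. Leave any purple look-alike of the bar1 alone.

How it is judged:
By the outcome, as a careful person would: the job done as asked, in the order asked, and still so for the second after the job is handed in, with the robot touching nothing.
Of bar1, bar2, bar3 only 2 to 3 are there at a start; the rules pass over those that are not, and their reading is None.
At some moment in a run one of pry, bar1, bar2, bar3 may be knocked a few centimetres aside while the robot is not near it.
It also fails if it takes over 210 s, if anything falls off the work surface, if the arm or the gripper's body presses on something with over 40 N, if the wrist force passes 120 N, or if a joint passes its speed limit or range.

ROBOT

A 7-joint arm with a two-finger parallel gripper is mounted at the origin on the work surface. World frame = base frame: x ahead of the robot, y to its left, z up, the work surface at z = 0. Lengths are in m, angles in degrees, forces in N, time in s.
With the tool pointing down it reaches from about 0.35 to 0.775 m from the base axis. Payload 3.1 kg.
Tool frame: the origin (TCP) lies between the finger pads; the fingertips stand 22 mm ahead of it and the grasp point (between the pads) lies 3 mm ahead of it (arm.tcp_to_tips is the distance from the TCP to the fingertips, in m); y points along the fingers, x is the direction in which the jaws open and shut, and the axes are right-handed (so a half turn about y gives the same grasp; the last joint's range is limited). The gripper opens to 85 mm and grips with 20 to 120 N. Pads are 22 mm wide; open, the fingers measure 114 mm over their backs; the gripper's body (76 mm by 85 mm) begins 54 mm behind the grasp point. The pads swing forward as they close: fully open they stand 13 mm farther back than shut.
Start: joints at [-78.707, 17.813, 0.802, 86.603, -0.252, 75.585, -1.558], TCP at [0.13, 0.534, 0.253] pointing down, gripper open.
Joint ranges: [-154.91, 154.91], [-16.99, 109.72], [-72.82, 74.43], [7.12, 147.25], [-82.49, 262.49], [11.32, 116.49], [-174.64, 174.64]. Speed limits (degrees/s): [159.86, 159.86, 180, 180, 180, 180, 180].

INTERFACE

Orientations are given as [roll, pitch, yaw] about the fixed x, y, z axes, in that order (R = Rz(yaw) Ry(pitch) Rx(roll)).
In Python, from bench import arm gives the robot as it stands. The module is installed in compiled form; this text tells all that it offers.
- The arm moves only by the tool apply_moves, never from a script. Its argument "motion" is a list of rows, each an object of numbers: "x", "y", "z": the shift along the world's x, y, z in units of 40 mm (1.0 is 40 mm); "rx", "ry", "rz": the turn, a rotation vector about the world's x, y, z in units of 5 degrees (1.0 is 5 degrees); "fingers": the finger opening in mm, from 0 to 85.4. A call has 1 to 8 rows; each row is the pose to reach, as a shift and turn from the pose commanded when the call began; what a row does not reach only later rows make up. A row lasts 1/12 s, in which the tool goes at most 41.7 mm and 7.16 degrees, less where a joint would pass 70% of its speed; a pose out of reach is approached as far as the arm can. A call with a gripper value outside its range is refused whole. The fingers move at their own pace and stop on an object; the grip force is fixed at half the most. Time passes only in rows, so rows that repeat a pose let the fingers close. It gives the time, the measured TCP pose, the force and the opening at its end, in the units of the state.
- arm.state(): the state, without advancing time (a new reading comes with each control period).
- arm.get_image(name): name is "scene" or "top"; returns the picture (400x640x3 uint8, red, green, blue); there is no depth.
- arm.calibration(name): a dict with "mtx" (3x3 intrinsics, pixels), "D" ([k1, k2, p1, p2, k3] as OpenCV has them; the pictures are not rectified), "origin" and "attitude" of the camera in the world. Camera axes: x right, y down, z forward; pixel columns grow to the right and rows downward; lengths in m; the calibration is good to about 2 mm. A picture is of the moment at which its call begins. calibration takes no time and is no camera call.
- arm.close_job(): hands the job in, once; it reports no verdict.
Trained networks look in the newest picture that a camera, given by its name, has taken for a name from the list of things; names that differ only in an ending like _2 or _b are one class to them, and where a whole thing is asked for, a point or a joint stands for the part that bears it (a point fixed in the world has none). Each returns a list of dicts, best first, with "score" (0 to 1); they miss things now and then, are a little off and sometimes report something else, mostly with a low value. They report only what shows in the picture. A call takes as long as a camera call. They do not tell look-alikes from the thing itself.
- arm.search_frame(camera, target): "centre" ([x, y, z] in m, in world coordinates, good to about 4 mm: the middle of the surface that is visible of it).
- arm.tip_of(camera, target): "centre" ([x, y, z] in m, in world coordinates, good to about 4 mm: a listed point, or the origin of a listed thing).
The state is a dict: "t": time; "joints": joint angles; "joint_vel": joint speeds; "joint_efforts": joint torques, N m; "eef_pos": TCP position; "orientation": TCP orientation; "wrist_force": force on the tool from outside, world axes, zero at the start; "torque": the same for the moment, N m; "grip_width": finger opening in m.
Only numpy, scipy, OpenCV 4.12 (cv2) and the standard library are available. Lean on these libraries where they do the work, as an engineer would, in place of code of your own. Each camera call takes 0.05 s, during which the arm holds its last target.

## Working session

There is one attempt and no reset: what is moved stays moved. The work goes in short steps, Python scripts to look and compute and a tool call to move; the robot and the scene stay as the last step left them, time stands still between calls to the robot, and variables do not carry over. Pictures are saved under pics/ and viewed, and the job is handed in when it is done.

Besides the shell and the picture viewer there is one more tool, called after "Call:" as name(argument=value, ...), one argument or row to a line, values as JSON. apply_moves: Moves the arm, as the interface text tells. Its arguments: {"type":"object","properties":{"motion":{"type":"array","items":{"type":"object","properties":{"x":{"type":"number"},"y":{"type":"number"},"z":{"type":"number"},"rx":{"type":"number"},"ry":{"type":"number"},"rz":{"type":"number"},"fingers":{"type":"number"}}}}},"required":["motion"]}

```bash
mkdir -p pics; ls; cat > h.py <<'E'
import numpy as np, cv2
from bench import arm
from scipy.spatial.transform import Rotation as R
def snap(cam,name):
    im=arm.get_image(cam); cv2.imwrite('pics/%s.png'%name,im[:,:,::-1]); return im
def cal(cam):
    c=arm.calibration(cam); return np.array(c['mtx'],float),np.array(c['D'],float),np.array(c['origin'],float),c['attitude']
def camR(cam):
    a=np.array(cal(cam)[3],float)
    return a if a.shape==(3,3) else R.from_euler('xyz',a,degrees=True).as_matrix()
def px2w(cam,pts,z):
    K,D,o,_=cal(cam); Rm=camR(cam)
    u=cv2.undistortPoints(np.array(pts,float).reshape(-1,1,2),K,D).reshape(-1,2)
    d=np.c_[u,np.ones(len(u))]@Rm.T
    return o+d*((z-o[2])/d[:,2])[:,None]
def w2px(cam,P):
    K,D,o,_=cal(cam); Rm=camR(cam)
    pc=(np.array(P,float).reshape(-1,3)-o)@Rm
    return cv2.projectPoints(pc,np.zeros(3),np.zeros(3),K,D)[0].reshape(-1,2)
E
python3 - <<'E'
from h import *
np.set_printoptions(precision=4,suppress=True)
print(arm.state())
for c in('scene','top'):
    snap(c,c+'0'); print(arm.calibration(c))
for t in ['lid_hinge','box_notch','pry_c','pry_tip','mat_c','layer_top','bar1_c','pendant','cup','gauge']:
  for c in('scene','top'):
    print(t,c,[(np.round(r['centre'],4).tolist(),round(r['score'],2)) for r in arm.tip_of(c,t)][:5])
E
```

```text
pics
{'t': 0.0, 'joints': array([-78.7057,  17.8607,   0.8031,  86.6928,  -0.2537,  75.5863,
        -1.5573]), 'joint_vel': array([-0.005 , -0.0216,  0.0609, -0.0119, -0.0797,  0.024 , -0.1551]), 'joint_efforts': array([ -0.0001, -37.9916,   0.1459, -23.0596,   0.0121,   0.0137,
         0.    ]), 'eef_pos': array([0.1299, 0.5337, 0.2522]), 'orientation': array([-90.0045,   0.138 ,  76.3202]), 'wrist_force': array([0.417 , 0.295 , 0.4352]), 'torque': array([ 0.0295,  0.0063, -0.0059]), 'grip_width': 0.08520815784272567}
{'mtx': array([[421.5177,   0.    , 322.4202],
       [  0.    , 421.5177, 204.3886],
       [  0.    ,   0.    ,   1.    ]]), 'D': array([-0.1085,  0.    ,  0.    ,  0.    ,  0.    ]), 'origin': array([ 1.0072, -0.5293,  0.7647]), 'attitude': array([-136.0347,   -0.2789,   39.5061])}
{'mtx': array([[400.2794,   0.    , 324.1593],
       [  0.    , 400.2794, 205.4889],
       [  0.    ,   0.    ,   1.    ]]), 'D': array([-0.0561,  0.    ,  0.    ,  0.    ,  0.    ]), 'origin': array([ 0.4032, -0.0228,  1.0356]), 'attitude': array([-170.8292,    0.5427,  -90.0573])}
l
[... 802 characters left out ...]
287, 0.0542], 0.62)]
bar1_c scene [([0.6685, -0.0493, 0.012], 0.71), ([0.7509, -0.379, 0.0106], 0.64), ([0.3083, 0.2626, 0.009], 0.61)]
bar1_c top [([0.3049, 0.268, 0.0183], 0.78), ([0.5409, 0.0132, -0.0009], 0.72), ([0.7532, -0.3792, 0.0094], 0.7), ([0.6717, -0.0496, 0.0101], 0.57)]
pendant scene [([0.8089, -0.0093, 0.0021], 0.62)]
pendant top [([0.8107, -0.0111, 0.0032], 0.92), ([0.5424, 0.0127, 0.0098], 0.59), ([0.6639, 0.0478, 0.0102], 0.33), ([0.6693, -0.05, 0.0009], 0.19)]
cup scene [([0.7457, -0.212, 0.0004], 0.74)]
cup top [([0.7462, -0.2078, -0.0021], 0.56)]
gauge scene [([0.7587, 0.2393, 0.0025], 0.67)]
gauge top [([0.7572, 0.2428, 0.0017], 0.75), ([0.7455, -0.2077, -0.0026], 0.2)]
```

View pics.

View pics/scene0.png

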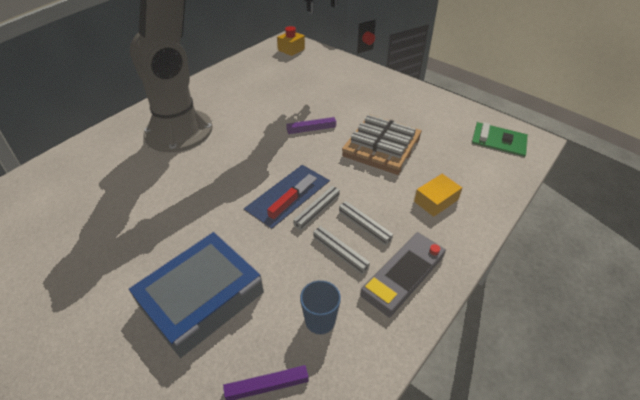

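View pics/top0.png

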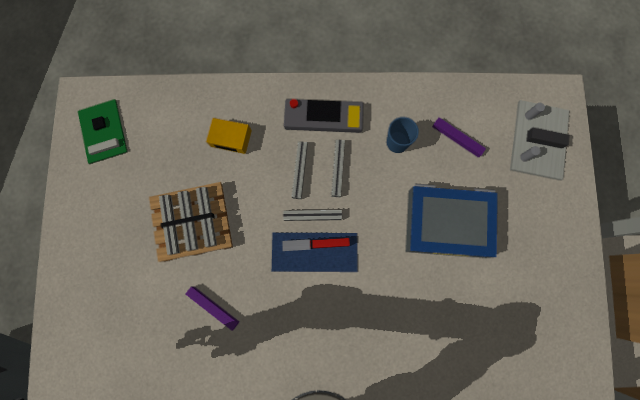

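```bash
python3 - <<'E'
from h import *
a=cv2.imread('pics/top0.png');b=cv2.imread('pics/scene0.png')
c1=cv2.resize(a[120:280,260:400],None,fx=4,fy=4,interpolation=cv2.INTER_CUBIC)[:600]
cv2.imwrite('pics/c1.png',c1)
c2=cv2.resize(b[150:280,230:430],None,fx=4,fy=4,interpolation=cv2.INTER_CUBIC)
cv2.imwrite('pics/c2.png',c2)
c3=cv2.resize(a[170:270,140:240],None,fx=5,fy=5,interpolation=cv2.INTER_CUBIC)
cv2.imwrite('pics/c3.png',c3)
E
```

```text
(no output)
```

View pics/c1.png

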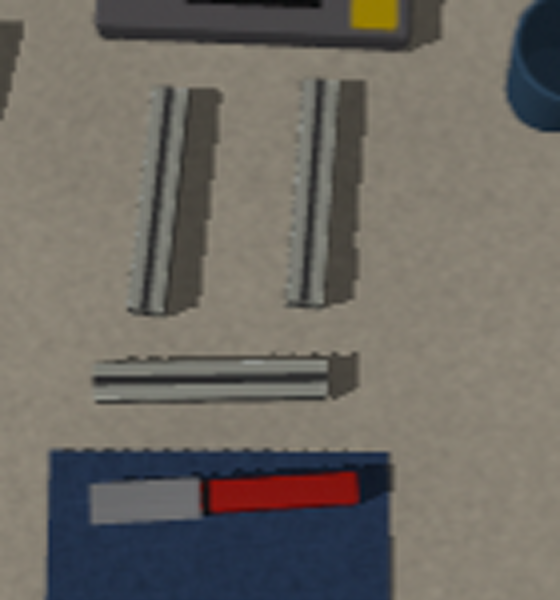

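View pics/c2.png

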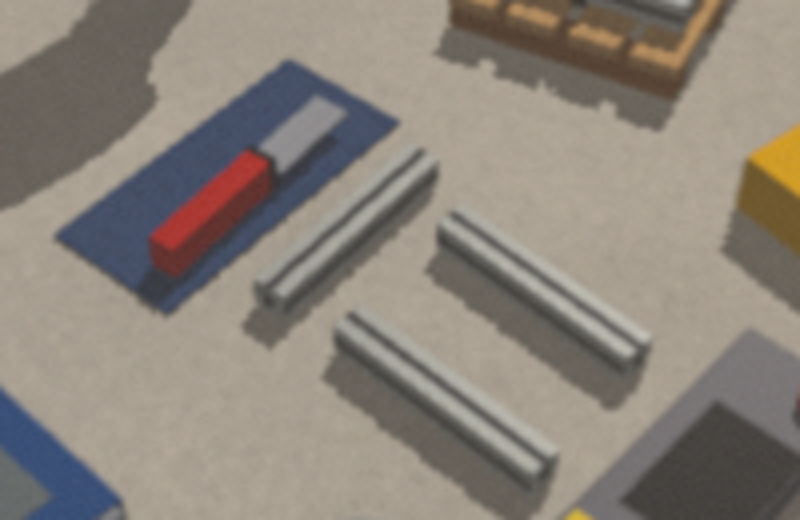

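View pics/c3.png

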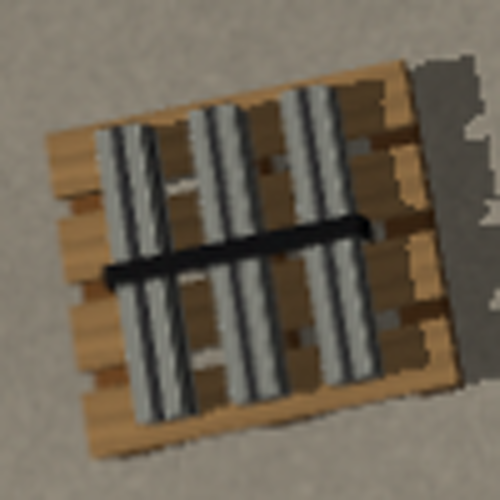

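```bash
cat >> h.py <<'E'
from scipy.optimize import minimize
def boxpts(x,y,yaw,L,W,z0,z1):
    c,s=np.cos(yaw),np.sin(yaw)
    P=[]
    for dx in(-L/2,L/2):
        for dy in(-W/2,W/2):
            for z in(z0,z1): P.append([x+c*dx-s*dy,y+s*dx+c*dy,z])
    return np.array(P)
S=4
def sil(cam,P,roi):
    x0,y0,x1,y1=roi
    q=(w2px(cam,P)-[x0,y0]+.5)*S-.5
    h=cv2.convexHull(q.astype(np.float32)).reshape(-1,2)
    m=np.zeros(((y1-y0)*S,(x1-x0)*S),np.uint8)
    cv2.fillConvexPoly(m,np.round(h*16).astype(np.int32),255,shift=4)
    return cv2.resize(m,(x1-x0,y1-y0),interpolation=cv2.INTER_AREA)/255.
def fit(masks,x,y,yaw,L,W,z0,z1,pad=10):
    """masks: {cam: full-image float mask}"""
    rois={}
    for c in masks:
        q=w2px(c,boxpts(x,y,yaw,L+.04,W+.04,z0,z1)); 
        a=np.maximum(np.floor(q.min(0))-pad,0).astype(int);b=np.minimum(np.ceil(q.max(0))+pad,[640,400]).astype(int)
        rois[c]=(*a,*b)
    def cost(p):
        t=0
        for c,m in masks.items():
            r=rois[c]; s=sil(c,boxpts(x+p[0]*.005,y+p[1]*.005,yaw+p[2]*.05,L,W,z0,z1),r)
            mm=m[r[1]:r[3],r[0]:r[2]]
            t+=np.abs(s-mm).sum()
        return t
    best=None
    for st in ([0,0,0],[1,0,0],[0,1,0],[-1,-1,0]):
        o=minimize(cost,st,method='Nelder-Mead',options=dict(initial_simplex=np.array(st)+np.array([[0,0,0],[1,0,0],[0,1,0],[0,0,1.]])))
        if best is None or o.fun<best.fun: best=o
    p=best.x; return x+p[0]*.005,y+p[1]*.005,yaw+p[2]*.05,best.fun
E
python3 - <<'E'
from h import *
a=cv2.imread('pics/top0.png');b=cv2.imread('pics/scene0.png')
for n,im in(('top',a),('scene',b)):
    h=cv2.cvtColor(im,cv2.COLOR_BGR2HSV)
    m=((h[...,1]<35)).astype(np.uint8)*255
    r=((h[...,1]>150)&((h[...,0]<8)|(h[...,0]>172))).astype(np.uint8)*255
    bl=((h[...,1]>120)&(h[...,0]>100)&(h[...,0]<125)).astype(np.uint8)*255
    cv2.imwrite('pics/m_%s.png'%n,cv2.merge([bl,m,r]))
    for p in {'top':[(300,160),(301,160),(302,160),(340,165),(320,170)],'scene':[(340,250),(330,230)]}[n]: print(n,p,h[p[1],p[0]])
E
```

```text
top (300, 160) [165  10  51]
top (301, 160) [24 14 89]
top (302, 160) [ 30  15 123]
top (340, 165) [ 34  16 124]
top (320, 170) [ 20  39 131]
scene (340, 250) [ 21  15 167]
scene (330, 230) [ 17  37 172]
```

View pics/m_top.png

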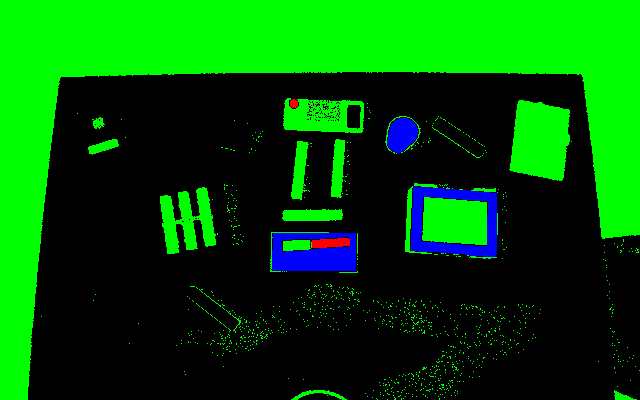

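View pics/m_scene.png

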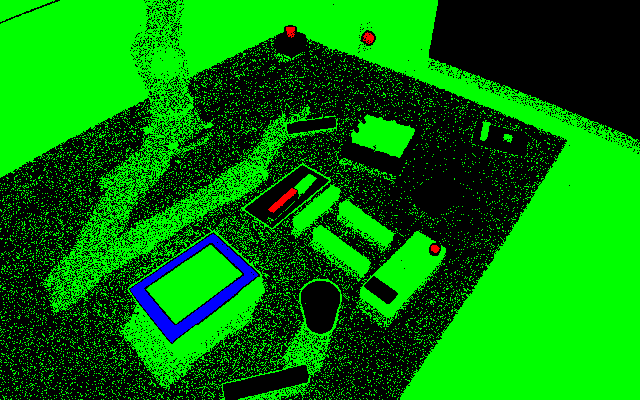

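```bash
cat >> h.py <<'E'
def hsv(im): return cv2.cvtColor(im,cv2.COLOR_RGB2HSV)
def mred(im): h=hsv(im); return ((h[...,1]>150)&((h[...,0]<8)|(h[...,0]>172))).astype(float)
def mgrey(im,t=27): h=hsv(im); return cv2.medianBlur(((h[...,1]<t)&(h[...,2]>0)).astype(np.uint8),3).astype(float)
def mblue(im): h=hsv(im); return ((h[...,1]>105)&(h[...,0]>100)&(h[...,0]<125)).astype(np.uint8)
def fill(m):
    c,_=cv2.findContours(m,cv2.RETR_EXTERNAL,cv2.CHAIN_APPROX_NONE); o=m*0; cv2.drawContours(o,c,-1,1,-1); return o.astype(float)
def rep(n,f): print(n,'x %.4f y %.4f yaw %.2f cost %.0f'%(f[0],f[1],np.degrees(f[2]),f[3]))
def ims(k):
    return {c:cv2.imread('pics/%s%s.png'%(c,k))[:,:,::-1].copy() for c in('top','scene')}
E
cat > m0.py <<'E'
from h import *
I=ims(0)
for cams in (('top',),('scene',),('top','scene')):
    print(cams)
    rep('handle',fit({c:mred(I[c]) for c in cams},.466,-.03,1.57,.1,.02,.003,.029))
    for n,x,y,w in(('barA',.541,.013,1.57),('barB',.664,.048,0),('barC',.67,-.05,0)):
        rep(n,fit({c:mgrey(I[c]) for c in cams},x,y,w,.15,.024,0,.024,pad=2))
    rep('lid',fit({c:fill(mblue(I[c])) for c in cams},.52,-.33,0,.16,.21,.060,.066))
    rep('mat',fit({c:fill(mblue(I[c])) for c in cams},.45,.01,0,.10,.22,.0,.003))
E
python3 m0.py
```

```text
('top',)
handle x 0.4721 y -0.0269 yaw 92.85 cost 39
barA x 0.5442 y 0.0178 yaw 90.93 cost 36
barB x 0.6636 y 0.0522 yaw -5.78 cost 51Traceback (most recent call last):
  File "m0.py", line 7, in <module>
    rep(n,fit({c:mgrey(I[c]) for c in cams},x,y,w,.15,.024,0,.024,pad=2))
          ~~~^^^^^^^^^^^^^^^^^^^^^^^^^^^^^^^^^^^^^^^^^^^^^^^^^^^^^^^^^^^
  File "h.py", line 52, in fit
    o=minimize(cost,st,method='Nelder-Mead',options=dict(initial_simplex=np.array(st)+np.array([[0,0,0],[1,0,0],[0,1,0],[0,0,1.]])))
    res = _minimize_neldermead(fun, x0, args, callback, bounds=bounds,
                               **options)
    fxe = func(xe)
    fx = function(np.copy(x), *(wrapper_args + args))
  File "h.py", line 46, in cost
    r=rois[c]; s=sil(c,boxpts(x+p[0]*.005,y+p[1]*.005,yaw+p[2]*.05,L,W,z0,z1),r)
                 ~~~^^^^^^^^^^^^^^^^^^^^^^^^^^^^^^^^^^^^^^^^^^^^^^^^^^^^^^^^^^^^
  File "h.py", line 31, in sil
    q=(w2px(cam,P)-[x0,y0]+.5)*S-.5
       ~~~~^^^^^^^
  File "h.py", line 17, in w2px
    K,D,o,_=cal(cam); Rm=camR(cam)
                         ~~~~^^^^^
  File "h.py", line 9, in camR
    a=np.array(cal(cam)[3],float)
               ~~~^^^^^
  File "h.py", line 7, in cal
    c=arm.calibration(cam); return np.array(c['mtx'],float),np.array(c['D'],float),np.array(c['origin'],float),c['attitude']
ValueError: time passes only in moves, steps and waits
```

```bash
python3 - <<'E'
s=open('h.py').read()
s=s.replace("def cal(cam):\n","import functools\n@functools.lru_cache(None)\ndef cal(cam):\n")
open('h.py','w').write(s)
E
python3 m0.py; python3 -c "
from h import *; print(arm.state()['t'])"
```

```text
('top',)
handle x 0.4721 y -0.0269 yaw 92.85 cost 39
barA x 0.5442 y 0.0178 yaw 90.93 cost 36
barB x 0.6636 y 0.0522 yaw -5.78 cost 51
barC x 0.6689 y -0.0491 yaw -4.69 cost 124
lid x 0.5210 y -0.3322 yaw -4.70 cost 106
mat x 0.4516 y 0.0138 yaw -0.11 cost 158
('scene',)
handle x 0.4635 y -0.0183 yaw 103.89 cost 238
barA x 0.5430 y 0.0176 yaw 90.98 cost 710
barB x 0.6620 y 0.0522 yaw -6.03 cost 945
barC x 0.6677 y -0.0492 yaw -5.03 cost 928
lid x 0.5178 y -0.3329 yaw -5.05 cost 411
mat x 0.1633 y 0.1767 yaw 44.88 cost 45
('top', 'scene')
handle x 0.4722 y -0.0268 yaw 93.40 cost 315
barA x 0.5436 y 0.0179 yaw 90.57 cost 750
barB x 0.6629 y 0.0522 yaw -6.02 cost 996
barC x 0.6678 y -0.0489 yaw -4.73 cost 1055
lid x 0.5203 y -0.3327 yaw -4.91 cost 567
mat x 0.4502 y 0.0136 yaw 0.00 cost 2629
1.1
```

```bash
python3 - <<'E'
from h import *
I=ims(0)
for cams in (('top',),('scene',),('top','scene')):
  M={c:mgrey(I[c]) for c in cams}
  if 'scene' in cams: M['scene']=mgrey(I['scene'],24)
  F=[]
  for k in(-.048,0,.048):
    w=np.radians(9.); c,s=np.cos(w),np.sin(w)
    f=fit(M,.527-s*k,.330+c*k,w,.15,.024,.032,.056,pad=0); rep('lay%.3f'%k,f); F.append(f)
  print(np.mean(F,0), np.degrees(np.mean(F,0)[2]), 'yaw from centres',np.degrees(np.arctan2(F[0][0]-F[2][0],F[2][1]-F[0][1])))
# overlay check
o=I['top'].copy()
x,y,w,_=np.mean(F,0)
for k in(-.048,0,.048):
  P=boxpts(x-np.sin(w)*k,y+np.cos(w)*k,w,.15,.024,.056,.056)[[0,2,6,4]]
  o=cv2.polylines(o,[np.round(w2px('top',P)*16).astype(np.int32)],True,(255,0,0),1,shift=4)
for f in((.4722,-.0268,1.62,.1,.02,.029),(.544,.018,1.585,.15,.024,.024),(.663,.0522,-.103,.15,.024,.024),(.668,-.049,-.083,.15,.024,.024),(.5205,-.3325,-.084,.16,.21,.066)):
  P=boxpts(*f[:5],f[5],f[5])[[0,2,6,4]]
  o=cv2.polylines(o,[np.round(w2px('top',P)*16).astype(np.int32)],True,(0,255,0),1,shift=4)
cv2.imwrite('pics/ov0.png',cv2.resize(o[110:290,140:520],None,fx=2.1,fy=2.1,interpolation=cv2.INTER_CUBIC)[:,:,::-1])
E
```

```text
lay-0.048 x 0.5378 y 0.2854 yaw 11.72 cost 392
lay0.000 x 0.5269 y 0.3323 yaw 12.31 cost 775
lay0.048 x 0.5178 y 0.3771 yaw 12.07 cost 491
[5.27491983e-01 3.31620835e-01 2.10009803e-01 5.52741176e+02] 12.032675362109435 yaw from centres 12.288164300689369
lay-0.048 x 0.5290 y 0.3186 yaw 39.73 cost 709
lay0.000 x 0.5288 y 0.3192 yaw 40.55 cost 852
lay0.048 x 0.5289 y 0.3192 yaw 40.54 cost 670
[5.28898336e-01 3.18978081e-01 7.02954152e-01 7.43466667e+02] 40.276306105081154 yaw from centres 14.77030405870053
lay-0.048 x 0.5365 y 0.2866 yaw 12.10 cost 1300
lay0.000 x 0.5261 y 0.3314 yaw 13.45 cost 1684
lay0.048 x 0.5169 y 0.3755 yaw 11.82 cost 1329
[5.26473589e-01 3.31143433e-01 2.17388131e-01 1.43751503e+03] 12.455422408457649 yaw from centres 12.452588906587247
```

View pics/ov0.png

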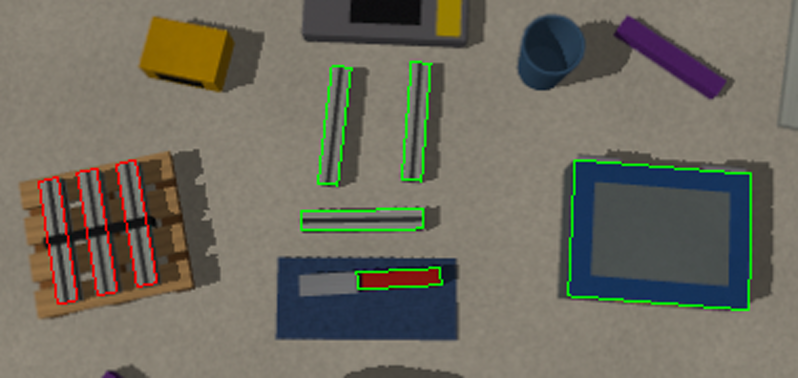

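Call:
apply_moves(
  motion=[
    {"x": 0.5,"y": -0.9,"z": -0.1,"rz": -1,"fingers": 50},
    {"x": 1.0,"y": -1.8,"z": -0.2,"rz": -2,"fingers": 50},
    {"x": 1.5,"y": -2.7,"z": -0.3,"rz": -3,"fingers": 50},
    {"x": 2.0,"y": -3.6,"z": -0.5,"rz": -4,"fingers": 50},
    {"x": 2.6,"y": -4.4,"z": -0.7,"rz": -5,"fingers": 50},
    {"x": 3.1,"y": -5.2,"z": -0.8,"rz": -6,"fingers": 50},
    {"x": 3.6,"y": -6.0,"z": -0.9,"rz": -7,"fingers": 50},
    {"x": 4.2,"y": -6.8,"z": -1.0,"rz": -7.5,"fingers": 50},
  ],
)

```text
$.motion[0]: bad value
```

Call:
apply_moves(
  motion=[
    {"x": 0.5,"y": -0.9,"z": -0.1,"rx": 0.0,"ry": 0.0,"rz": -1.0,"fingers": 50.0},
  ],
)

```text
t: 1.18
eef_pos: [0.144, 0.5045, 0.2491]
orientation: [-89.7, -0.3, 71.9]
wrist_force: [-0.8, 0.5, 0.3]
grip_width: 0.0758
```

Call:
apply_moves(
  motion=[
    {"x": 0.5,"y": -0.9,"z": -0.1,"rx": 0,"ry": 0,"rz": -1.0,"fingers": 50},
    {"x": 1.0,"y": -1.8,"z": -0.2,"rx": 0,"ry": 0,"rz": -2.0,"fingers": 50},
    {"x": 1.5,"y": -2.7,"z": -0.3,"rx": 0,"ry": 0,"rz": -3.0,"fingers": 50},
    {"x": 2.0,"y": -3.6,"z": -0.5,"rx": 0,"ry": 0,"rz": -4.0,"fingers": 50},
    {"x": 2.6,"y": -4.4,"z": -0.7,"rx": 0,"ry": 0,"rz": -5.0,"fingers": 50},
    {"x": 3.1,"y": -5.2,"z": -0.8,"rx": 0,"ry": 0,"rz": -6.0,"fingers": 50},
    {"x": 3.6,"y": -6.0,"z": -0.9,"rx": 0,"ry": 0,"rz": -7.0,"fingers": 50},
    {"x": 4.1,"y": -6.8,"z": -1.0,"rx": 0,"ry": 0,"rz": -8.0,"fingers": 50},
  ],
)

```text
t: 1.85
eef_pos: [0.3147, 0.2248, 0.2094]
orientation: [-90.0, -0.1, 31.1]
wrist_force: [1.0, 0.2, -0.2]
grip_width: 0.0499
```

Call:
apply_moves(
  motion=[
    {"x": 0.5,"y": -0.8,"z": -0.3,"rx": 0,"ry": 0,"rz": -1.0,"fingers": 50},
    {"x": 1.0,"y": -1.6,"z": -0.6,"rx": 0,"ry": 0,"rz": -2.0,"fingers": 50},
    {"x": 1.5,"y": -2.4,"z": -1.0,"rx": 0,"ry": 0,"rz": -3.0,"fingers": 50},
    {"x": 2.1,"y": -3.2,"z": -1.4,"rx": 0,"ry": 0,"rz": -4.0,"fingers": 50},
    {"x": 2.7,"y": -4.0,"z": -1.8,"rx": 0,"ry": 0,"rz": -5.0,"fingers": 50},
    {"x": 3.2,"y": -4.8,"z": -2.2,"rx": 0,"ry": 0,"rz": -5.6,"fingers": 50},
    {"x": 3.7,"y": -5.5,"z": -2.5,"rx": 0,"ry": 0,"rz": -5.6,"fingers": 50},
    {"x": 3.93,"y": -5.95,"z": -2.7,"rx": 0,"ry": 0,"rz": -5.6,"fingers": 50},
  ],
)

```text
t: 2.52
eef_pos: [0.4732, -0.016, 0.1005]
orientation: [-90.2, -0.1, 3.1]
wrist_force: [0.4, 0.5, -0.3]
grip_width: 0.05
```

```bash
cat > look.py <<'E'
from h import *
import sys
k=sys.argv[1]
for c in('top','scene'): snap(c,c+k)
s=arm.state(); print(s['t'],np.round(s['eef_pos'],4),np.round(s['orientation'],1),np.round(s['wrist_force'],1),round(s['grip_width'],4))
E
python3 look.py 1
```

```text
2.6167 [ 0.472  -0.0166  0.1004] [-90.2   0.    2.9] [0.3 0.5 0.6] 0.0496
```

View pics/scene1.png

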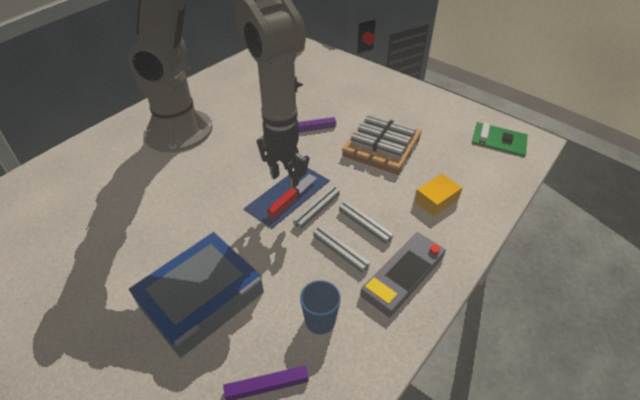

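Call:
apply_moves(
  motion=[
    {"x": 0,"y": 0.1,"z": -0.6,"rx": 0,"ry": 0,"rz": 0,"fingers": 50},
    {"x": 0,"y": 0.1,"z": -1.2,"rx": 0,"ry": 0,"rz": 0,"fingers": 50},
    {"x": 0,"y": 0.1,"z": -1.6,"rx": 0,"ry": 0,"rz": 0,"fingers": 50},
    {"x": 0,"y": 0.1,"z": -1.8,"rx": 0,"ry": 0,"rz": 0,"fingers": 50},
    {"x": 0,"y": 0.1,"z": -1.8,"rx": 0,"ry": 0,"rz": 0,"fingers": 50},
    {"x": 0,"y": 0.1,"z": -1.8,"rx": 0,"ry": 0,"rz": 0,"fingers": 30},
    {"x": 0,"y": 0.1,"z": -1.8,"rx": 0,"ry": 0,"rz": 0,"fingers": 5},
    {"x": 0,"y": 0.1,"z": -1.8,"rx": 0,"ry": 0,"rz": 0,"fingers": 5},
  ],
)

```text
t: 3.28
eef_pos: [0.4725, -0.0074, 0.0309]
orientation: [-90.0, -0.2, 3.3]
wrist_force: [0.9, 0.2, -0.7]
grip_width: 0.0188
```

Call:
apply_moves(
  motion=[
    {"x": 0,"y": 0,"z": 0,"rx": 0,"ry": 0,"rz": 0,"fingers": 5},
    {"x": 0,"y": 0,"z": 0,"rx": 0,"ry": 0,"rz": 0,"fingers": 5},
    {"x": 0,"y": 0,"z": 0,"rx": 0,"ry": 0,"rz": 0,"fingers": 5},
    {"x": 0,"y": 0,"z": 0.5,"rx": 0,"ry": 0,"rz": 0,"fingers": 5},
    {"x": 0,"y": 0,"z": 1.0,"rx": 0,"ry": 0,"rz": 0,"fingers": 5},
    {"x": 0,"y": 0,"z": 1.6,"rx": 0,"ry": 0,"rz": 0,"fingers": 5},
    {"x": 0,"y": 0,"z": 2.2,"rx": 0,"ry": 0,"rz": 0,"fingers": 5},
    {"x": 0,"y": 0,"z": 2.4,"rx": 0,"ry": 0,"rz": 0,"fingers": 5},
  ],
)

```text
t: 3.95
eef_pos: [0.4735, -0.0078, 0.1285]
orientation: [-90.0, -0.4, 3.3]
wrist_force: [0.4, -0.8, -0.8]
grip_width: 0.0184
```

Call:
apply_moves(
  motion=[
    {"x": -0.4,"y": -0.5,"z": 0,"rx": 0,"ry": 0,"rz": -1.3,"fingers": 5},
    {"x": -0.8,"y": -1.1,"z": 0,"rx": 0,"ry": 0,"rz": -2.7,"fingers": 5},
    {"x": -1.2,"y": -1.7,"z": 0,"rx": 0,"ry": 0,"rz": -4.1,"fingers": 5},
    {"x": -1.6,"y": -2.3,"z": 0,"rx": 0,"ry": 0,"rz": -5.5,"fingers": 5},
    {"x": -2.0,"y": -2.9,"z": 0,"rx": 0,"ry": 0,"rz": -6.9,"fingers": 5},
    {"x": -2.4,"y": -3.5,"z": 0,"rx": 0,"ry": 0,"rz": -8.3,"fingers": 5},
    {"x": -2.8,"y": -4.2,"z": 0,"rx": 0,"ry": 0,"rz": -9.7,"fingers": 5},
    {"x": -3.2,"y": -4.9,"z": 0,"rx": 0,"ry": 0,"rz": -11.0,"fingers": 5},
  ],
)

```text
t: 4.62
eef_pos: [0.342, -0.204, 0.1249]
orientation: [-90.0, 0.0, -52.0]
wrist_force: [0.3, 0.1, -1.0]
grip_width: 0.0186
```

Call:
apply_moves(
  motion=[
    {"x": -0.2,"y": -0.5,"z": 0,"rx": 0,"ry": 0,"rz": -1.3,"fingers": 5},
    {"x": -0.4,"y": -1.1,"z": 0,"rx": 0,"ry": 0,"rz": -2.7,"fingers": 5},
    {"x": -0.8,"y": -1.7,"z": 0,"rx": 0,"ry": 0,"rz": -4.1,"fingers": 5},
    {"x": -0.8,"y": -2.2,"z": 0,"rx": 0,"ry": 0,"rz": -5.5,"fingers": 5},
    {"x": -0.8,"y": -2.7,"z": 0,"rx": 0,"ry": 0,"rz": -6.9,"fingers": 5},
    {"x": -0.8,"y": -2.7,"z": -0.4,"rx": 0,"ry": 0,"rz": -8.3,"fingers": 5},
    {"x": -0.8,"y": -2.7,"z": -1.0,"rx": 0,"ry": 0,"rz": -8.5,"fingers": 5},
    {"x": -0.8,"y": -2.7,"z": -1.4,"rx": 0,"ry": 0,"rz": -8.5,"fingers": 5},
  ],
)

```text
t: 5.28
eef_pos: [0.3105, -0.3113, 0.0675]
orientation: [-90.1, 0.0, -94.3]
wrist_force: [0.0, 1.2, -0.9]
grip_width: 0.0186
```

```bash
python3 look.py 2; python3 - <<'E'
from h import *
for t in('pry_tip','box_notch','pry_c'):
  for c in('top','scene'):
    print(t,c,[(np.round(r['centre'],4).tolist(),round(r['score'],2)) for r in arm.tip_of(c,t)][:3])
a=cv2.imread('pics/top2.png')[170:290,380:560];b=cv2.imread('pics/scene2.png')[200:350,60:280]
cv2.imwrite('pics/c2t.png',cv2.resize(a,None,fx=4,fy=4,interpolation=cv2.INTER_CUBIC))
cv2.imwrite('pics/c2s.png',cv2.resize(b,None,fx=3.6,fy=3.6,interpolation=cv2.INTER_CUBIC))
E
```

```text
5.3833 [ 0.3092 -0.3095  0.0667] [-90.3   0.2 -94.2] [-0.7  0.5 -1.1] 0.0188
pry_tip top [([0.4058, -0.3221, 0.0518], 0.59)]
pry_tip scene [([0.4071, -0.316, 0.0515], 0.7), ([0.7439, -0.2122, 0.0045], 0.53), ([0.3035, -0.3083, 0.0521], 0.18)]
box_notch top [([0.4462, -0.3259, 0.0559], 0.95), ([0.6705, -0.0522, -0.0009], 0.28)]
box_notch scene [([0.4437, -0.3279, 0.0552], 0.93)]
pry_c top [([0.3082, -0.3126, 0.0565], 0.68), ([0.3377, -0.31, 0.0391], 0.66)]
pry_c scene [([0.3383, -0.3093, 0.0371], 0.69), ([0.3009, -0.3082, 0.0506], 0.58)]
```

View pics/c2t.png

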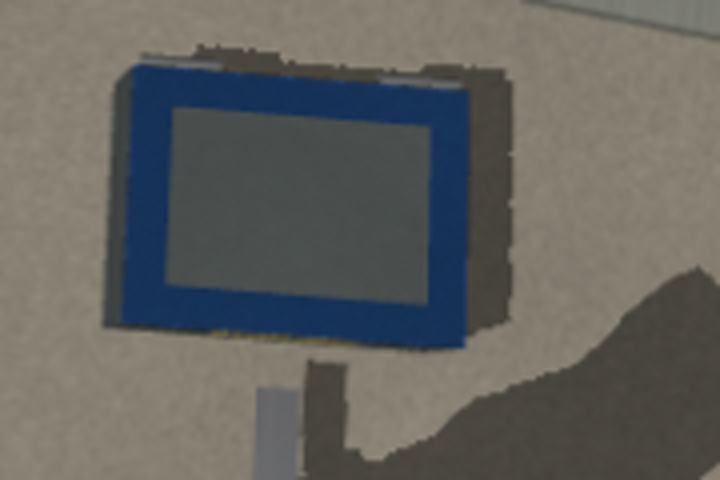

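View pics/c2s.png

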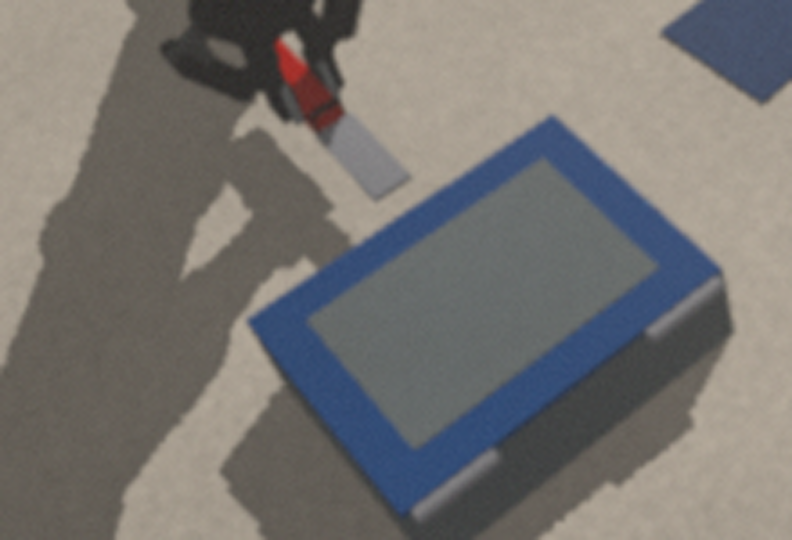

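Call:
apply_moves(
  motion=[
    {"x": 0.25,"y": -0.05,"z": 0,"rx": 0,"ry": 0,"rz": 0,"fingers": 5},
    {"x": 0.5,"y": -0.1,"z": 0,"rx": 0,"ry": 0,"rz": 0,"fingers": 5},
    {"x": 0.75,"y": -0.1,"z": 0,"rx": 0,"ry": 0,"rz": 0,"fingers": 5},
    {"x": 1.0,"y": -0.1,"z": 0,"rx": 0,"ry": 0,"rz": 0,"fingers": 5},
    {"x": 1.2,"y": -0.15,"z": 0,"rx": 0,"ry": 0,"rz": 0,"fingers": 5},
    {"x": 1.4,"y": -0.15,"z": 0,"rx": 0,"ry": 0,"rz": 0,"fingers": 5},
    {"x": 1.4,"y": -0.15,"z": 0,"rx": 0,"ry": 0,"rz": 0,"fingers": 5},
  ],
)

```text
t: 6.27
eef_pos: [0.3697, -0.3176, 0.0693]
orientation: [-89.9, -0.1, -94.0]
wrist_force: [0.8, 0.3, -1.3]
grip_width: 0.0186
```

Call:
apply_moves(
  motion=[
    {"x": 0.02,"y": 0,"z": 0.4,"rx": 0,"ry": 0,"rz": 0,"fingers": 5},
    {"x": 0.07,"y": 0,"z": 0.78,"rx": 0,"ry": 0,"rz": 0,"fingers": 5},
    {"x": 0.16,"y": 0,"z": 1.1,"rx": 0,"ry": 0,"rz": 0,"fingers": 5},
    {"x": 0.28,"y": -0.02,"z": 1.42,"rx": 0,"ry": 0,"rz": 0,"fingers": 5},
    {"x": 0.44,"y": -0.04,"z": 1.73,"rx": 0,"ry": 0,"rz": 0,"fingers": 5},
    {"x": 0.62,"y": -0.05,"z": 2.0,"rx": 0,"ry": 0,"rz": 0,"fingers": 5},
    {"x": 0.84,"y": -0.07,"z": 2.27,"rx": 0,"ry": 0,"rz": 0,"fingers": 5},
    {"x": 0.95,"y": -0.08,"z": 2.4,"rx": 0,"ry": 0,"rz": 0,"fingers": 5},
  ],
)

```text
t: 6.93
eef_pos: [0.4046, -0.3205, 0.1656]
orientation: [-90.1, 0.1, -94.2]
wrist_force: [-1.7, 0.5, -1.0]
grip_width: 0.0184
```

```bash
python3 look.py 3
```

```text
7.0333 [ 0.4058 -0.321   0.1656] [-90.   -0.  -94.1] [ 0.2 -0.2 -0.8] 0.0186
```

View pics/scene3.png

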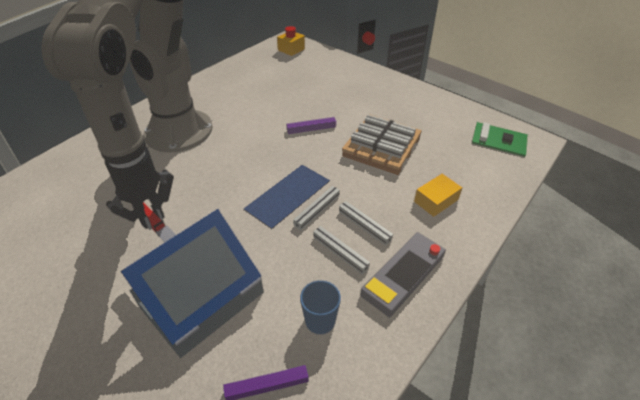

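Call:
apply_moves(
  motion=[
    {"x": 0.3,"y": -0.03,"z": 0.26,"rx": 0,"ry": 0,"rz": 0,"fingers": 5},
    {"x": 0.58,"y": -0.05,"z": 0.46,"rx": 0,"ry": 0,"rz": 0,"fingers": 5},
    {"x": 0.87,"y": -0.07,"z": 0.62,"rx": 0,"ry": 0,"rz": 0,"fingers": 5},
    {"x": 1.19,"y": -0.1,"z": 0.76,"rx": 0,"ry": 0,"rz": 0,"fingers": 5},
    {"x": 1.51,"y": -0.13,"z": 0.86,"rx": 0,"ry": 0,"rz": 0,"fingers": 5},
    {"x": 1.85,"y": -0.16,"z": 0.92,"rx": 0,"ry": 0,"rz": 0,"fingers": 5},
    {"x": 2.18,"y": -0.19,"z": 0.95,"rx": 0,"ry": 0,"rz": 0,"fingers": 5},
    {"x": 2.5,"y": -0.21,"z": 0.94,"rx": 0,"ry": 0,"rz": 0,"fingers": 5},
  ],
)

```text
t: 7.7
eef_pos: [0.505, -0.3299, 0.2027]
orientation: [-90.0, -0.0, -94.3]
wrist_force: [-2.2, -0.1, 0.4]
grip_width: 0.0185
```

```bash
python3 look.py 4
```

```text
7.8 [ 0.5069 -0.3289  0.202 ] [-90.   -0.  -94.1] [ 0.5  0.2 -2.3] 0.0186
```

View pics/scene4.png

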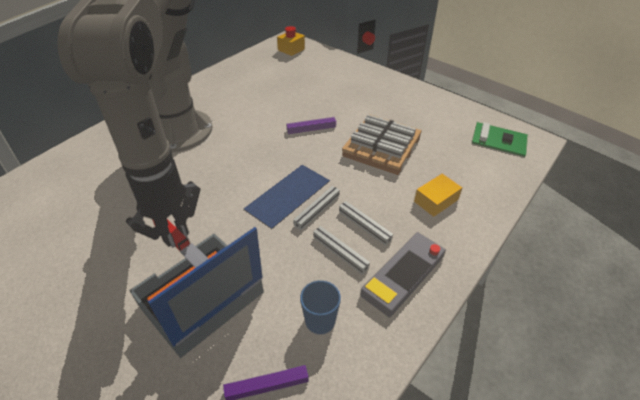

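Call:
apply_moves(
  motion=[
    {"x": 0.34,"y": -0.03,"z": -0.04,"rx": 0,"ry": 0,"rz": 0,"fingers": 5},
    {"x": 0.67,"y": -0.06,"z": -0.12,"rx": 0,"ry": 0,"rz": 0,"fingers": 5},
    {"x": 1.0,"y": -0.09,"z": -0.23,"rx": 0,"ry": 0,"rz": 0,"fingers": 5},
    {"x": 1.3,"y": -0.11,"z": -0.37,"rx": 0,"ry": 0,"rz": 0,"fingers": 5},
    {"x": 1.6,"y": -0.13,"z": -0.55,"rx": 0,"ry": 0,"rz": 0,"fingers": 5},
    {"x": 1.82,"y": -0.15,"z": -0.72,"rx": 0,"ry": 0,"rz": 0,"fingers": 5},
    {"x": 1.82,"y": -0.15,"z": -0.72,"rx": 0,"ry": 0,"rz": 0,"fingers": 5},
  ],
)

```text
t: 8.38
eef_pos: [0.5787, -0.3343, 0.1719]
orientation: [-90.1, 0.1, -94.1]
wrist_force: [0.7, -0.4, -1.8]
grip_width: 0.0184
```

```bash
python3 look.py 5
```

```text
8.4833 [ 0.5773 -0.3349  0.1733] [-90.1   0.  -94.2] [ 0.2  0.  -0.9] 0.0187
```

View pics/scene5.png

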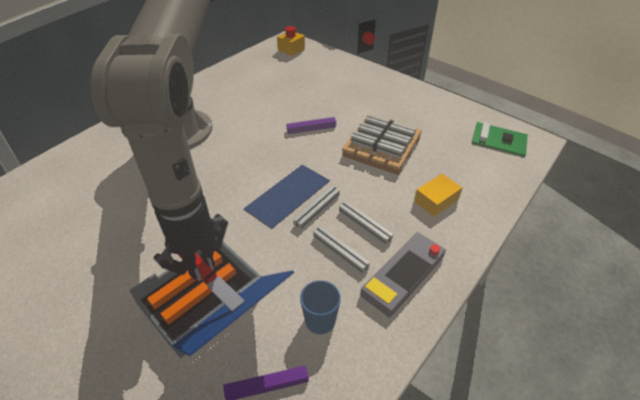

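View pics/top5.png

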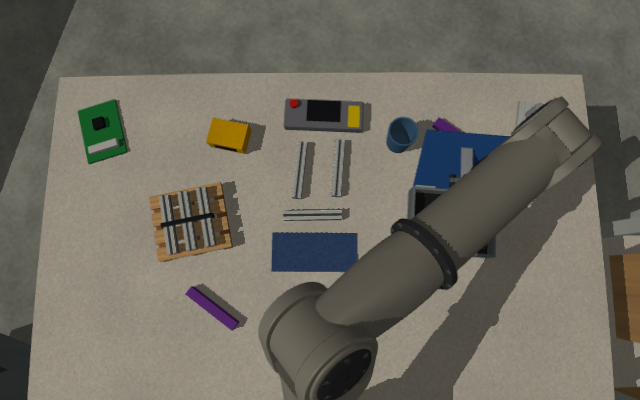

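Call:
apply_moves(
  motion=[
    {"x": -0.6,"y": 0.05,"z": 0.2,"rx": 0,"ry": 0,"rz": 0,"fingers": 5},
    {"x": -1.3,"y": 0.1,"z": 0.6,"rx": 0,"ry": 0,"rz": 0,"fingers": 5},
    {"x": -1.8,"y": 0.6,"z": 0.9,"rx": 0,"ry": 0,"rz": 1.3,"fingers": 5},
    {"x": -2.1,"y": 1.4,"z": 0.9,"rx": 0,"ry": 0,"rz": 2.7,"fingers": 5},
    {"x": -2.4,"y": 2.2,"z": 0.9,"rx": 0,"ry": 0,"rz": 4.1,"fingers": 5},
    {"x": -2.7,"y": 3.0,"z": 0.8,"rx": 0,"ry": 0,"rz": 5.5,"fingers": 5},
    {"x": -3.0,"y": 3.8,"z": 0.6,"rx": 0,"ry": 0,"rz": 6.9,"fingers": 5},
    {"x": -3.1,"y": 4.6,"z": 0.3,"rx": 0,"ry": 0,"rz": 8.3,"fingers": 5},
  ],
)

```text
t: 9.15
eef_pos: [0.4516, -0.1508, 0.1867]
orientation: [-89.9, 0.0, -52.5]
wrist_force: [0.6, 0.4, -1.2]
grip_width: 0.0187
```

Call:
apply_moves(
  motion=[
    {"x": 0,"y": 0.6,"z": -0.2,"rx": 0,"ry": 0,"rz": 1.3,"fingers": 5},
    {"x": 0,"y": 1.2,"z": -0.5,"rx": 0,"ry": 0,"rz": 2.7,"fingers": 5},
    {"x": 0,"y": 1.8,"z": -0.8,"rx": 0,"ry": 0,"rz": 4.1,"fingers": 5},
    {"x": 0,"y": 2.4,"z": -1.1,"rx": 0,"ry": 0,"rz": 5.5,"fingers": 5},
    {"x": 0,"y": 2.9,"z": -1.4,"rx": 0,"ry": 0,"rz": 6.9,"fingers": 5},
    {"x": 0,"y": 3.4,"z": -1.7,"rx": 0,"ry": 0,"rz": 8.3,"fingers": 5},
    {"x": 0,"y": 3.7,"z": -2.0,"rx": 0,"ry": 0,"rz": 9.7,"fingers": 5},
    {"x": 0,"y": 3.7,"z": -2.1,"rx": 0,"ry": 0,"rz": 10.5,"fingers": 5},
  ],
)

```text
t: 9.82
eef_pos: [0.4519, 0.0001, 0.1007]
orientation: [-89.9, 0.2, 0.4]
wrist_force: [0.0, 0.6, -1.4]
grip_width: 0.0188
```

```bash
python3 look.py 6
```

```text
9.9167 [ 0.4525 -0.0031  0.1016] [-90.    0.1  -0.1] [-0.  -1.1 -0.5] 0.0188
```

View pics/scene6.png

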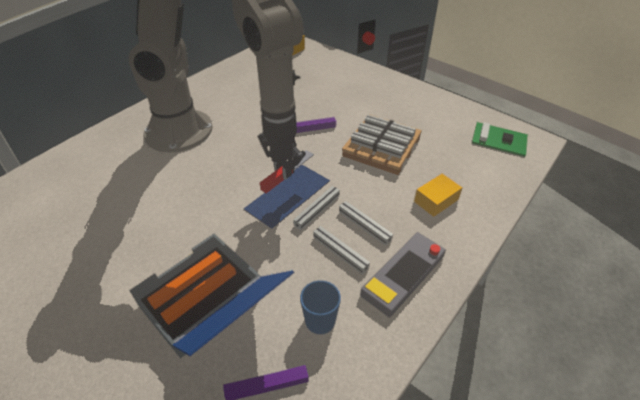

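View pics/top6.png

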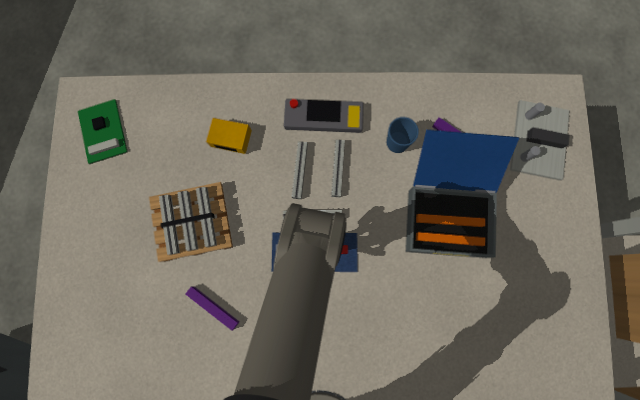

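Call:
apply_moves(
  motion=[
    {"x": 0,"y": 0,"z": -0.5,"rx": 0,"ry": 0,"rz": 0,"fingers": 5},
    {"x": 0,"y": 0,"z": -1.0,"rx": 0,"ry": 0,"rz": 0,"fingers": 5},
    {"x": 0,"y": 0,"z": -1.4,"rx": 0,"ry": 0,"rz": 0,"fingers": 5},
    {"x": 0,"y": 0,"z": -1.6,"rx": 0,"ry": 0,"rz": 0,"fingers": 5},
    {"x": 0,"y": 0,"z": -1.73,"rx": 0,"ry": 0,"rz": 0,"fingers": 5},
    {"x": 0,"y": 0,"z": -1.73,"rx": 0,"ry": 0,"rz": 0,"fingers": 5},
    {"x": 0,"y": 0,"z": -1.73,"rx": 0,"ry": 0,"rz": 0,"fingers": 5},
  ],
)

```text
t: 10.5
eef_pos: [0.4547, -0.0037, 0.0336]
orientation: [-90.0, -0.1, -0.2]
wrist_force: [-0.4, 0.2, -0.7]
grip_width: 0.0186
```

```bash
python3 look.py 7
```

```text
10.6 [ 0.4551 -0.0034  0.0339] [-90.   -0.1  -0.2] [ 0.4  0.  -0.8] 0.0187
```

Call:
apply_moves(
  motion=[
    {"x": 0,"y": 0,"z": -0.04,"rx": 0,"ry": 0,"rz": 0,"fingers": 5},
    {"x": 0,"y": 0,"z": -0.07,"rx": 0,"ry": 0,"rz": 0,"fingers": 5},
    {"x": 0,"y": 0,"z": -0.07,"rx": 0,"ry": 0,"rz": 0,"fingers": 5},
  ],
)

```text
t: 10.85
eef_pos: [0.4547, -0.0031, 0.0308]
orientation: [-90.0, -0.1, -0.2]
wrist_force: [0.2, -0.1, 3.6]
grip_width: 0.0187
```

Contact felt (+4 N). Release and rise.

Call:
apply_moves(
  motion=[
    {"x": 0,"y": 0,"z": 0,"rx": 0,"ry": 0,"rz": 0,"fingers": 45},
    {"x": 0,"y": 0,"z": 0,"rx": 0,"ry": 0,"rz": 0,"fingers": 45},
    {"x": 0,"y": 0,"z": 0,"rx": 0,"ry": 0,"rz": 0,"fingers": 45},
    {"x": 0,"y": 0,"z": 0.6,"rx": 0,"ry": 0,"rz": 0,"fingers": 45},
    {"x": 0,"y": 0,"z": 1.4,"rx": 0,"ry": 0,"rz": 0,"fingers": 45},
    {"x": 0,"y": -0.4,"z": 2.2,"rx": 0,"ry": 0,"rz": 0,"fingers": 45},
    {"x": 0,"y": -1.2,"z": 3.0,"rx": 0,"ry": 0,"rz": 0,"fingers": 45},
    {"x": 0,"y": -2.0,"z": 3.5,"rx": 0,"ry": 0,"rz": 0,"fingers": 45},
  ],
)

```text
t: 11.52
eef_pos: [0.4551, -0.0821, 0.1724]
orientation: [-89.9, -0.2, 0.1]
wrist_force: [1.5, -1.2, 0.8]
grip_width: 0.0448
```

```bash
cat >> h.py <<'E'
def morange(im): h=hsv(im); return ((h[...,1]>180)&(h[...,0]>=3)&(h[...,0]<14)).astype(float)
E
python3 look.py 8; python3 - <<'E'
from h import *
I=ims(8)
for cams in(('top',),('scene',),('top','scene')):
  M={c:morange(I[c]) for c in cams}
  for x,y in((.478,-.329),(.526,-.333)):
    rep(str(cams),fit(M,x,y,np.radians(-4.85),.02,.17,.022,.042,pad=0))
rep('pry',fit({'top':mred(I['top'])},.452,-.02,1.57,.1,.02,.003,.029))
E
```

```text
11.6167 [ 0.4566 -0.0909  0.1748] [-90.3  -0.6  -0.7] [ 0.2 -0.6 -0.4] 0.0449
('top',) x 0.4804 y -0.3306 yaw -4.80 cost 426
('top',) x 0.5274 y -0.3322 yaw -4.01 cost 232
('scene',) x 0.4686 y -0.3310 yaw 0.08 cost 877
('scene',) x 0.5226 y -0.3333 yaw -1.83 cost 1430
('top', 'scene') x 0.4794 y -0.3301 yaw -5.21 cost 1354
('top', 'scene') x 0.5272 y -0.3322 yaw -4.09 cost 1682
pry x 0.4536 y -0.0168 yaw 89.41 cost 167
```

View pics/top8.png

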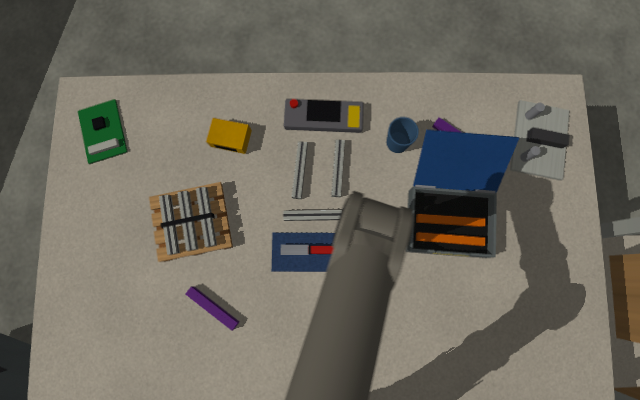

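View pics/scene8.png

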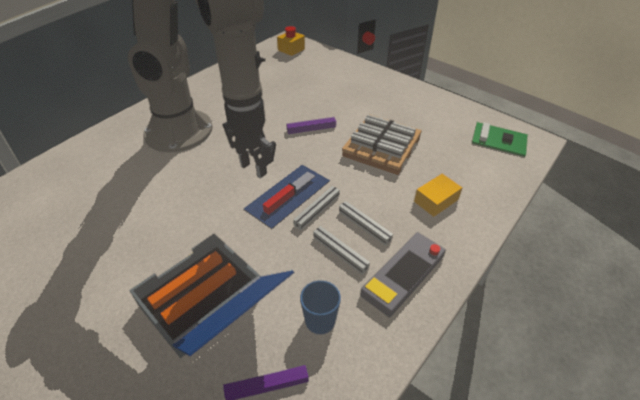

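Call:
apply_moves(
  motion=[
    {"x": 0.2,"y": -0.7,"z": 0,"rx": 0,"ry": 0,"rz": -0.2,"fingers": 30},
    {"x": 0.5,"y": -1.6,"z": 0,"rx": 0,"ry": 0,"rz": -0.4,"fingers": 30},
    {"x": 0.8,"y": -2.5,"z": 0,"rx": 0,"ry": 0,"rz": -0.8,"fingers": 30},
    {"x": 1.1,"y": -3.4,"z": 0,"rx": 0,"ry": 0,"rz": -0.9,"fingers": 30},
    {"x": 1.4,"y": -4.3,"z": 0,"rx": 0,"ry": 0,"rz": -0.9,"fingers": 30},
    {"x": 1.6,"y": -5.1,"z": -0.3,"rx": 0,"ry": 0,"rz": -0.9,"fingers": 30},
    {"x": 1.7,"y": -5.8,"z": -0.7,"rx": 0,"ry": 0,"rz": -0.9,"fingers": 30},
    {"x": 1.8,"y": -6.1,"z": -1.2,"rx": 0,"ry": 0,"rz": -0.9,"fingers": 30},
  ],
)

```text
t: 12.28
eef_pos: [0.5253, -0.3333, 0.1221]
orientation: [-90.3, -0.1, -5.0]
wrist_force: [0.3, -1.1, 0.6]
grip_width: 0.0301
```

```bash
python3 look.py 9;  python3 - <<'E'
from h import *
b=cv2.imread('pics/scene9.png')[150:370,90:340]
cv2.imwrite('pics/c9s.png',cv2.resize(b,None,fx=2.7,fy=2.7,interpolation=cv2.INTER_CUBIC))
E
```

```text
12.3833 [ 0.523  -0.3289  0.1178] [-90.    0.4  -5. ] [-1.2  0.1 -0.2] 0.0301
```

View pics/c9s.png

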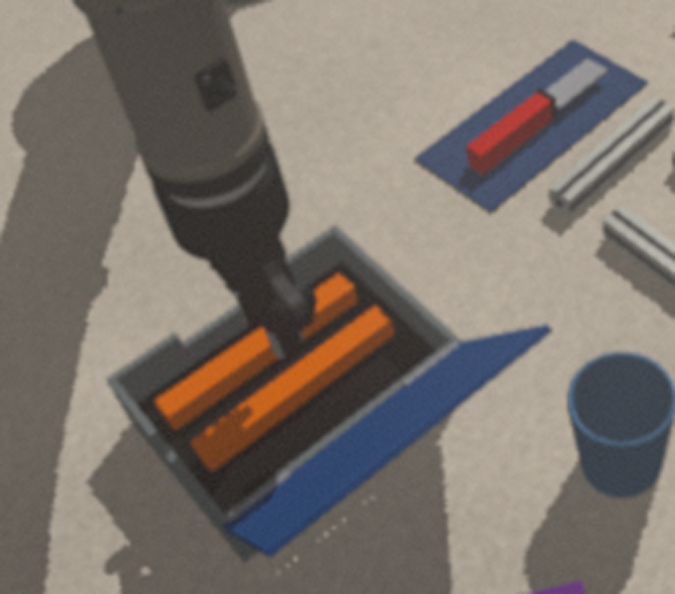

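Call:
apply_moves(
  motion=[
    {"x": 0,"y": 0,"z": -0.3,"rx": 0,"ry": 0,"rz": 0,"fingers": 30},
    {"x": 0,"y": 0,"z": -0.5,"rx": 0,"ry": 0,"rz": 0,"fingers": 30},
    {"x": 0,"y": 0,"z": -0.5,"rx": 0,"ry": 0,"rz": 0,"fingers": 30},
    {"x": 0,"y": 0,"z": -0.5,"rx": 0,"ry": 0,"rz": 0,"fingers": 30},
  ],
)

```text
t: 12.72
eef_pos: [0.5265, -0.3252, 0.1019]
orientation: [-89.9, 0.0, -4.6]
wrist_force: [-0.9, -0.1, 0.5]
grip_width: 0.0299
```

```bash
python3 look.py 10
```

```text
12.8167 [ 0.5268 -0.3264  0.103 ] [-90.   -0.1  -4.6] [ 0.5 -0.6  0.6] 0.0296
```

Call:
apply_moves(
  motion=[
    {"x": 0,"y": -0.15,"z": -0.4,"rx": 0,"ry": 0,"rz": 0,"fingers": 30},
    {"x": 0,"y": -0.15,"z": -0.8,"rx": 0,"ry": 0,"rz": 0,"fingers": 30},
    {"x": 0,"y": -0.15,"z": -1.1,"rx": 0,"ry": 0,"rz": 0,"fingers": 30},
    {"x": 0,"y": -0.15,"z": -1.3,"rx": 0,"ry": 0,"rz": 0,"fingers": 30},
    {"x": 0,"y": -0.15,"z": -1.4,"rx": 0,"ry": 0,"rz": 0,"fingers": 30},
    {"x": 0,"y": -0.15,"z": -1.4,"rx": 0,"ry": 0,"rz": 0,"fingers": 30},
    {"x": 0,"y": -0.15,"z": -1.4,"rx": 0,"ry": 0,"rz": 0,"fingers": 15},
    {"x": 0,"y": -0.15,"z": -1.4,"rx": 0,"ry": 0,"rz": 0,"fingers": 5},
  ],
)

```text
t: 13.48
eef_pos: [0.5266, -0.3337, 0.047]
orientation: [-90.1, -0.1, -4.7]
wrist_force: [-0.4, -0.3, -0.3]
grip_width: 0.0184
```

Call:
apply_moves(
  motion=[
    {"x": 0,"y": 0,"z": 0,"rx": 0,"ry": 0,"rz": 0,"fingers": 5},
    {"x": 0,"y": 0,"z": 0,"rx": 0,"ry": 0,"rz": 0,"fingers": 5},
    {"x": 0,"y": 0,"z": 0,"rx": 0,"ry": 0,"rz": 0,"fingers": 5},
  ],
)

```text
t: 13.73
eef_pos: [0.5263, -0.3333, 0.0465]
orientation: [-90.0, -0.0, -4.7]
wrist_force: [0.5, 0.5, -0.5]
grip_width: 0.0191
```

Call:
apply_moves(
  motion=[
    {"x": 0,"y": 0,"z": 0.6,"rx": 0,"ry": 0,"rz": 0,"fingers": 5},
    {"x": 0,"y": 0,"z": 1.3,"rx": 0,"ry": 0,"rz": 0,"fingers": 5},
    {"x": 0,"y": 0.2,"z": 2.1,"rx": 0,"ry": 0,"rz": 0,"fingers": 5},
    {"x": 0,"y": 0.8,"z": 2.8,"rx": 0,"ry": 0,"rz": 0,"fingers": 5},
    {"x": 0,"y": 1.6,"z": 3.2,"rx": 0,"ry": 0,"rz": 0,"fingers": 5},
    {"x": 0,"y": 2.6,"z": 3.3,"rx": 0,"ry": 0,"rz": 0,"fingers": 5},
    {"x": 0,"y": 3.6,"z": 3.3,"rx": 0,"ry": 0,"rz": 0.4,"fingers": 5},
    {"x": 0,"y": 4.6,"z": 3.3,"rx": 0,"ry": 0,"rz": 0.8,"fingers": 5},
  ],
)

```text
t: 14.4
eef_pos: [0.5262, -0.1479, 0.1791]
orientation: [-90.0, -0.1, -0.6]
wrist_force: [0.5, 0.2, -1.3]
grip_width: 0.0185
```

Call:
apply_moves(
  motion=[
    {"x": 0,"y": 1.0,"z": 0,"rx": 0,"ry": 0,"rz": 0.3,"fingers": 5},
    {"x": 0,"y": 2.0,"z": 0,"rx": 0,"ry": 0,"rz": 0.6,"fingers": 5},
    {"x": 0.1,"y": 3.0,"z": 0,"rx": 0,"ry": 0,"rz": 0.9,"fingers": 5},
    {"x": 0.2,"y": 4.0,"z": 0,"rx": 0,"ry": 0,"rz": 1.2,"fingers": 5},
    {"x": 0.3,"y": 5.0,"z": 0,"rx": 0,"ry": 0,"rz": 1.5,"fingers": 5},
    {"x": 0.5,"y": 6.0,"z": 0,"rx": 0,"ry": 0,"rz": 1.8,"fingers": 5},
    {"x": 0.7,"y": 7.0,"z": 0,"rx": 0,"ry": 0,"rz": 2.1,"fingers": 5},
    {"x": 0.9,"y": 8.0,"z": 0,"rx": 0,"ry": 0,"rz": 2.4,"fingers": 5},
  ],
)

```text
t: 15.07
eef_pos: [0.562, 0.1729, 0.1785]
orientation: [-90.0, -0.0, 11.4]
wrist_force: [0.8, 0.1, -0.4]
grip_width: 0.0188
```

Call:
apply_moves(
  motion=[
    {"x": 0.1,"y": 1.0,"z": -0.3,"rx": 0,"ry": 0,"rz": 0.1,"fingers": 5},
    {"x": 0.2,"y": 2.0,"z": -0.8,"rx": 0,"ry": 0,"rz": 0.15,"fingers": 5},
    {"x": 0.3,"y": 3.0,"z": -1.2,"rx": 0,"ry": 0,"rz": 0.2,"fingers": 5},
    {"x": 0.4,"y": 3.8,"z": -1.4,"rx": 0,"ry": 0,"rz": 0.2,"fingers": 5},
    {"x": 0.45,"y": 4.3,"z": -1.5,"rx": 0,"ry": 0,"rz": 0.2,"fingers": 5},
    {"x": 0.45,"y": 4.3,"z": -1.5,"rx": 0,"ry": 0,"rz": 0.2,"fingers": 5},
    {"x": 0.45,"y": 4.3,"z": -1.5,"rx": 0,"ry": 0,"rz": 0.2,"fingers": 5},
  ],
)

```text
t: 15.65
eef_pos: [0.579, 0.3446, 0.1171]
orientation: [-90.0, 0.1, 12.5]
wrist_force: [0.3, -2.0, -0.9]
grip_width: 0.0186
```

```bash
python3 look.py 11
```

```text
15.75 [0.5808 0.3407 0.1185] [-90.1  -0.   12.2] [ 0.5 -0.1 -0. ] 0.0181
```

View pics/scene11.png

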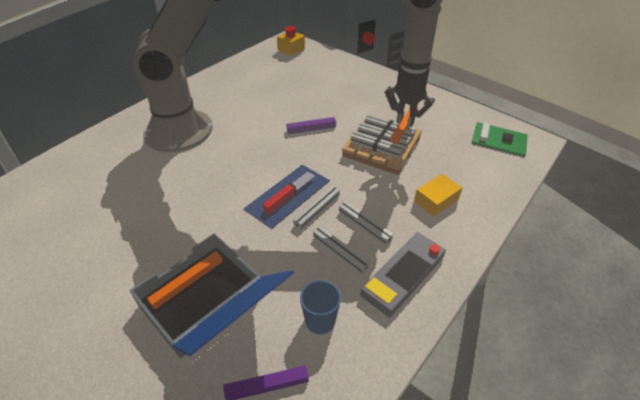

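Call:
apply_moves(
  motion=[
    {"x": 0,"y": 0.03,"z": -0.3,"rx": 0,"ry": 0,"rz": 0,"fingers": 5},
    {"x": 0,"y": 0.03,"z": -0.6,"rx": 0,"ry": 0,"rz": 0,"fingers": 5},
    {"x": 0,"y": 0.03,"z": -0.8,"rx": 0,"ry": 0,"rz": 0,"fingers": 5},
    {"x": 0,"y": 0.03,"z": -0.9,"rx": 0,"ry": 0,"rz": 0,"fingers": 5},
    {"x": 0,"y": 0.03,"z": -0.93,"rx": 0,"ry": 0,"rz": 0,"fingers": 5},
    {"x": 0,"y": 0.03,"z": -0.93,"rx": 0,"ry": 0,"rz": 0,"fingers": 5},
  ],
)

```text
t: 16.25
eef_pos: [0.5796, 0.343, 0.0804]
orientation: [-90.0, 0.1, 12.3]
wrist_force: [-1.0, -0.8, 0.1]
grip_width: 0.0187
```

Call:
apply_moves(
  motion=[
    {"x": 0,"y": 0,"z": -0.03,"rx": 0,"ry": 0,"rz": 0,"fingers": 5},
    {"x": 0,"y": 0,"z": -0.03,"rx": 0,"ry": 0,"rz": 0,"fingers": 5},
  ],
)

```text
t: 16.42
eef_pos: [0.5798, 0.3432, 0.0804]
orientation: [-90.0, 0.1, 12.3]
wrist_force: [-2.5, -2.1, 4.5]
grip_width: 0.0186
```

Contact (4.5 N). Release to 34 mm and go up.

Call:
apply_moves(
  motion=[
    {"x": 0,"y": 0,"z": 0,"rx": 0,"ry": 0,"rz": 0,"fingers": 34},
    {"x": 0,"y": 0,"z": 0,"rx": 0,"ry": 0,"rz": 0,"fingers": 34},
    {"x": 0,"y": 0,"z": 0.1,"rx": 0,"ry": 0,"rz": 0,"fingers": 34},
    {"x": 0,"y": 0,"z": 0.6,"rx": 0,"ry": 0,"rz": 0,"fingers": 34},
    {"x": 0,"y": 0,"z": 1.4,"rx": 0,"ry": 0,"rz": 0,"fingers": 34},
    {"x": 0,"y": -0.5,"z": 2.2,"rx": 0,"ry": 0,"rz": 0,"fingers": 34},
    {"x": 0,"y": -1.5,"z": 2.4,"rx": 0,"ry": 0,"rz": 0,"fingers": 34},
    {"x": -0.2,"y": -2.5,"z": 2.4,"rx": 0,"ry": 0,"rz": 0,"fingers": 34},
  ],
)

```text
t: 17.08
eef_pos: [0.5755, 0.2452, 0.1798]
orientation: [-90.0, -0.6, 12.6]
wrist_force: [0.5, -2.1, 1.7]
grip_width: 0.034
```

```bash
python3 look.py 12; python3 - <<'E'
from h import *
I=ims(12)
rep('stick2',fit({'top':morange(I['top'])},.581,.3425,np.radians(12),.02,.17,.056,.076))
rep('stick2',fit({'scene':morange(I['scene'])},.581,.3425,np.radians(12),.02,.17,.056,.076))
E
```

```text
17.1833 [0.5726 0.2321 0.1768] [-90.4   0.1  11.5] [ 0.  -1.6  0.2] 0.0336
stick2 x 0.5798 y 0.3439 yaw 12.40 cost 536
stick2 x 0.5744 y 0.3597 yaw 15.49 cost 165
```

View pics/top12.png

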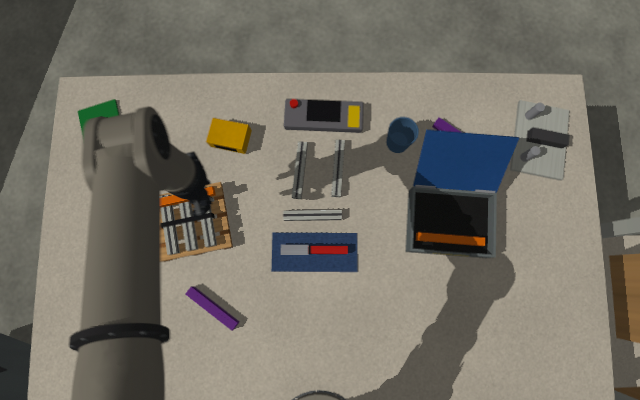

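Call:
apply_moves(
  motion=[
    {"x": -0.1,"y": -0.9,"z": 0,"rx": 0,"ry": 0,"rz": -0.4,"fingers": 28},
    {"x": -0.3,"y": -1.9,"z": 0,"rx": 0,"ry": 0,"rz": -0.8,"fingers": 28},
    {"x": -0.5,"y": -2.9,"z": 0,"rx": 0,"ry": 0,"rz": -1.2,"fingers": 28},
    {"x": -0.7,"y": -3.9,"z": 0,"rx": 0,"ry": 0,"rz": -1.6,"fingers": 28},
    {"x": -0.9,"y": -4.9,"z": 0,"rx": 0,"ry": 0,"rz": -2.0,"fingers": 28},
    {"x": -1.1,"y": -5.9,"z": 0,"rx": 0,"ry": 0,"rz": -2.4,"fingers": 28},
    {"x": -1.3,"y": -6.9,"z": 0,"rx": 0,"ry": 0,"rz": -2.8,"fingers": 28},
    {"x": -1.5,"y": -7.9,"z": 0,"rx": 0,"ry": 0,"rz": -3.2,"fingers": 28},
  ],
)

```text
t: 17.85
eef_pos: [0.5115, -0.0735, 0.1759]
orientation: [-90.0, -0.0, -3.8]
wrist_force: [1.1, 0.3, 0.4]
grip_width: 0.028
```

Call:
apply_moves(
  motion=[
    {"x": -0.2,"y": -1.0,"z": 0,"rx": 0,"ry": 0,"rz": -0.2,"fingers": 28},
    {"x": -0.4,"y": -2.0,"z": 0,"rx": 0,"ry": 0,"rz": -0.23,"fingers": 28},
    {"x": -0.6,"y": -3.0,"z": 0,"rx": 0,"ry": 0,"rz": -0.23,"fingers": 28},
    {"x": -0.7,"y": -4.0,"z": 0,"rx": 0,"ry": 0,"rz": -0.23,"fingers": 28},
    {"x": -0.8,"y": -5.0,"z": -0.3,"rx": 0,"ry": 0,"rz": -0.23,"fingers": 28},
    {"x": -0.82,"y": -5.9,"z": -0.9,"rx": 0,"ry": 0,"rz": -0.23,"fingers": 28},
    {"x": -0.82,"y": -6.4,"z": -1.4,"rx": 0,"ry": 0,"rz": -0.23,"fingers": 28},
    {"x": -0.82,"y": -6.4,"z": -1.7,"rx": 0,"ry": 0,"rz": -0.23,"fingers": 28},
  ],
)

```text
t: 18.52
eef_pos: [0.4759, -0.3345, 0.106]
orientation: [-90.3, 0.1, -5.3]
wrist_force: [-2.0, 0.7, 0.5]
grip_width: 0.0282
```

Call:
apply_moves(
  motion=[
    {"x": 0,"y": 0,"z": 0,"rx": 0,"ry": 0,"rz": 0,"fingers": 28},
    {"x": 0,"y": 0,"z": 0,"rx": 0,"ry": 0,"rz": 0,"fingers": 28},
  ],
)

```text
t: 18.68
eef_pos: [0.4794, -0.3264, 0.1069]
orientation: [-89.9, 0.1, -4.8]
wrist_force: [0.7, 0.1, 0.1]
grip_width: 0.0282
```

```bash
python3 look.py 13;  python3 - <<'E'
from h import *
b=cv2.imread('pics/scene13.png')[150:370,90:340]
cv2.imwrite('pics/c13s.png',cv2.resize(b,None,fx=2.7,fy=2.7,interpolation=cv2.INTER_CUBIC))
E
```

```text
18.7833 [ 0.4808 -0.3264  0.1086] [-90.   -0.1  -4.7] [0.7 0.2 0.6] 0.0276
```

View pics/c13s.png

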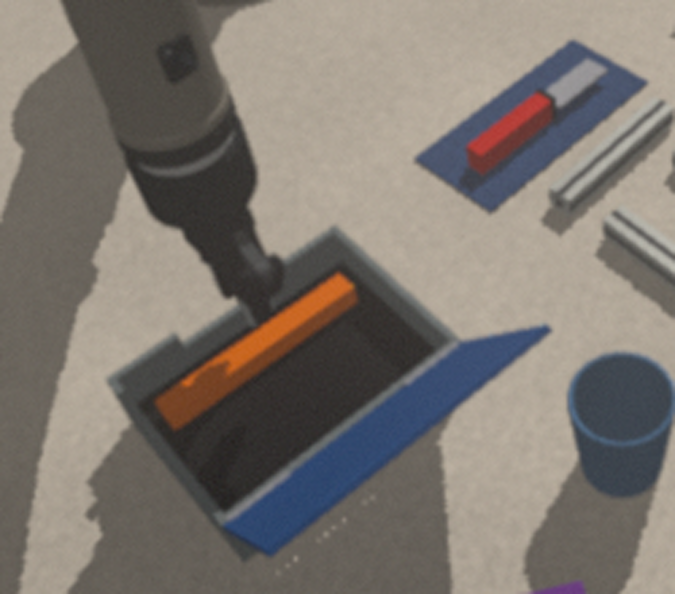

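Call:
apply_moves(
  motion=[
    {"x": -0.02,"y": -0.08,"z": -0.3,"rx": 0,"ry": 0,"rz": 0,"fingers": 28},
    {"x": -0.02,"y": -0.08,"z": -0.6,"rx": 0,"ry": 0,"rz": 0,"fingers": 28},
    {"x": -0.02,"y": -0.08,"z": -0.8,"rx": 0,"ry": 0,"rz": 0,"fingers": 28},
    {"x": -0.02,"y": -0.08,"z": -1.0,"rx": 0,"ry": 0,"rz": 0,"fingers": 28},
  ],
)

```text
t: 19.12
eef_pos: [0.4783, -0.3302, 0.0664]
orientation: [-89.9, 0.1, -4.8]
wrist_force: [-0.2, 0.6, -0.1]
grip_width: 0.0281
```

Call:
apply_moves(
  motion=[
    {"x": 0,"y": 0,"z": -0.2,"rx": 0,"ry": 0,"rz": 0,"fingers": 28},
    {"x": 0,"y": 0,"z": -0.4,"rx": 0,"ry": 0,"rz": 0,"fingers": 28},
    {"x": 0,"y": 0,"z": -0.52,"rx": 0,"ry": 0,"rz": 0,"fingers": 28},
    {"x": 0,"y": 0,"z": -0.52,"rx": 0,"ry": 0,"rz": 0,"fingers": 28},
  ],
)

```text
t: 19.45
eef_pos: [0.4777, -0.3305, 0.0454]
orientation: [-89.9, 0.1, -4.8]
wrist_force: [-0.3, -0.1, 0.0]
grip_width: 0.0281
```

Call:
apply_moves(
  motion=[
    {"x": 0,"y": 0,"z": 0,"rx": 0,"ry": 0,"rz": 0,"fingers": 15},
    {"x": 0,"y": 0,"z": 0,"rx": 0,"ry": 0,"rz": 0,"fingers": 5},
    {"x": 0,"y": 0,"z": 0,"rx": 0,"ry": 0,"rz": 0,"fingers": 5},
    {"x": 0,"y": 0,"z": 0,"rx": 0,"ry": 0,"rz": 0,"fingers": 5},
  ],
)

```text
t: 19.78
eef_pos: [0.4787, -0.3314, 0.0473]
orientation: [-90.0, -0.0, -4.8]
wrist_force: [-0.1, -0.1, -1.1]
grip_width: 0.0183
```

Call:
apply_moves(
  motion=[
    {"x": 0,"y": 0,"z": 0.6,"rx": 0,"ry": 0,"rz": 0,"fingers": 5},
    {"x": 0,"y": 0,"z": 1.3,"rx": 0,"ry": 0,"rz": 0,"fingers": 5},
    {"x": 0,"y": 0.2,"z": 2.1,"rx": 0,"ry": 0,"rz": 0,"fingers": 5},
    {"x": 0,"y": 0.8,"z": 2.8,"rx": 0,"ry": 0,"rz": 0,"fingers": 5},
    {"x": 0,"y": 1.6,"z": 3.2,"rx": 0,"ry": 0,"rz": 0,"fingers": 5},
    {"x": 0,"y": 2.6,"z": 3.3,"rx": 0,"ry": 0,"rz": 0,"fingers": 5},
    {"x": 0,"y": 3.6,"z": 3.3,"rx": 0,"ry": 0,"rz": 0.4,"fingers": 5},
    {"x": 0,"y": 4.6,"z": 3.3,"rx": 0,"ry": 0,"rz": 0.8,"fingers": 5},
  ],
)

```text
t: 20.45
eef_pos: [0.4786, -0.1459, 0.1799]
orientation: [-90.0, -0.1, -0.8]
wrist_force: [0.7, 0.7, -1.2]
grip_width: 0.0184
```

Call:
apply_moves(
  motion=[
    {"x": 0,"y": 1.0,"z": 0,"rx": 0,"ry": 0,"rz": 0.3,"fingers": 5},
    {"x": 0,"y": 2.0,"z": 0,"rx": 0,"ry": 0,"rz": 0.6,"fingers": 5},
    {"x": 0,"y": 3.0,"z": 0,"rx": 0,"ry": 0,"rz": 0.9,"fingers": 5},
    {"x": 0,"y": 4.0,"z": 0,"rx": 0,"ry": 0,"rz": 1.2,"fingers": 5},
    {"x": 0,"y": 5.0,"z": 0,"rx": 0,"ry": 0,"rz": 1.5,"fingers": 5},
    {"x": 0,"y": 6.0,"z": 0,"rx": 0,"ry": 0,"rz": 1.8,"fingers": 5},
    {"x": 0,"y": 7.0,"z": 0,"rx": 0,"ry": 0,"rz": 2.1,"fingers": 5},
    {"x": -0.1,"y": 8.0,"z": 0,"rx": 0,"ry": 0,"rz": 2.4,"fingers": 5},
  ],
)

```text
t: 21.12
eef_pos: [0.4748, 0.1746, 0.1795]
orientation: [-90.0, -0.1, 11.2]
wrist_force: [0.4, -0.5, -0.4]
grip_width: 0.0186
```

Call:
apply_moves(
  motion=[
    {"x": 0,"y": 1.0,"z": -0.3,"rx": 0,"ry": 0,"rz": 0.1,"fingers": 5},
    {"x": 0,"y": 2.0,"z": -0.8,"rx": 0,"ry": 0,"rz": 0.15,"fingers": 5},
    {"x": 0,"y": 3.0,"z": -1.2,"rx": 0,"ry": 0,"rz": 0.2,"fingers": 5},
    {"x": 0,"y": 3.5,"z": -1.4,"rx": 0,"ry": 0,"rz": 0.2,"fingers": 5},
    {"x": 0,"y": 3.65,"z": -1.5,"rx": 0,"ry": 0,"rz": 0.2,"fingers": 5},
    {"x": 0,"y": 3.65,"z": -1.5,"rx": 0,"ry": 0,"rz": 0.2,"fingers": 5},
    {"x": 0,"y": 3.65,"z": -1.5,"rx": 0,"ry": 0,"rz": 0.2,"fingers": 5},
  ],
)

```text
t: 21.7
eef_pos: [0.4749, 0.3174, 0.119]
orientation: [-90.1, -0.0, 12.1]
wrist_force: [1.6, -1.0, -0.3]
grip_width: 0.0184
```

```bash
python3 look.py 14
```

```text
21.8 [0.4758 0.3162 0.1199] [-90.1  -0.1  12. ] [ 0.1  0.4 -0.3] 0.0185
```

View pics/scene14.png

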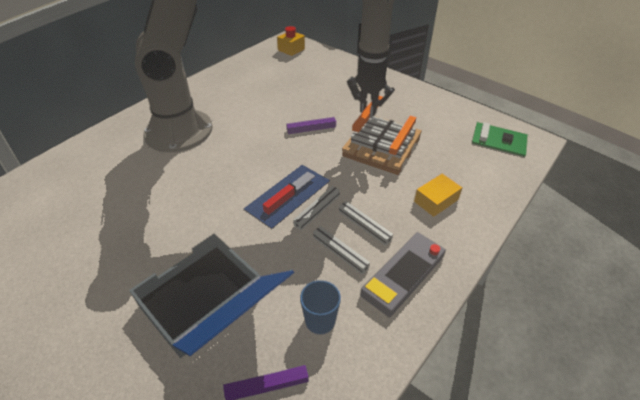

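Call:
apply_moves(
  motion=[
    {"x": -0.05,"y": 0.04,"z": -0.3,"rx": 0,"ry": 0,"rz": 0,"fingers": 5},
    {"x": -0.05,"y": 0.04,"z": -0.6,"rx": 0,"ry": 0,"rz": 0,"fingers": 5},
    {"x": -0.05,"y": 0.04,"z": -0.8,"rx": 0,"ry": 0,"rz": 0,"fingers": 5},
    {"x": -0.05,"y": 0.04,"z": -0.93,"rx": 0,"ry": 0,"rz": 0,"fingers": 5},
    {"x": -0.05,"y": 0.04,"z": -0.97,"rx": 0,"ry": 0,"rz": 0,"fingers": 5},
    {"x": -0.05,"y": 0.04,"z": -0.97,"rx": 0,"ry": 0,"rz": 0,"fingers": 5},
  ],
)

```text
t: 22.3
eef_pos: [0.4724, 0.3191, 0.0806]
orientation: [-90.0, 0.1, 12.1]
wrist_force: [-1.8, -2.1, 3.5]
grip_width: 0.0185
```

Call:
apply_moves(
  motion=[
    {"x": 0,"y": 0,"z": 0,"rx": 0,"ry": 0,"rz": 0,"fingers": 34},
    {"x": 0,"y": 0,"z": 0,"rx": 0,"ry": 0,"rz": 0,"fingers": 34},
    {"x": 0,"y": 0,"z": 0.2,"rx": 0,"ry": 0,"rz": 0,"fingers": 34},
    {"x": 0,"y": 0,"z": 0.7,"rx": 0,"ry": 0,"rz": 0,"fingers": 34},
    {"x": 0,"y": 0,"z": 1.5,"rx": 0,"ry": 0,"rz": 0,"fingers": 34},
    {"x": 0,"y": -0.5,"z": 2.2,"rx": 0,"ry": 0,"rz": 1.2,"fingers": 34},
    {"x": 0.2,"y": -1.5,"z": 2.4,"rx": 0,"ry": 0,"rz": 2.4,"fingers": 34},
    {"x": 0.5,"y": -2.4,"z": 2.4,"rx": 0,"ry": 0,"rz": 3.6,"fingers": 34},
  ],
)

```text
t: 22.97
eef_pos: [0.494, 0.2256, 0.1801]
orientation: [-90.0, -0.4, 30.7]
wrist_force: [1.0, -1.2, 0.0]
grip_width: 0.0343
```

Call:
apply_moves(
  motion=[
    {"x": 0.5,"y": -0.8,"z": 0,"rx": 0,"ry": 0,"rz": 1.3,"fingers": 45},
    {"x": 1.0,"y": -1.6,"z": 0,"rx": 0,"ry": 0,"rz": 2.6,"fingers": 45},
    {"x": 1.5,"y": -2.3,"z": 0,"rx": 0,"ry": 0,"rz": 3.9,"fingers": 45},
    {"x": 2.0,"y": -3.0,"z": 0,"rx": 0,"ry": 0,"rz": 5.2,"fingers": 45},
    {"x": 2.5,"y": -3.6,"z": 0,"rx": 0,"ry": 0,"rz": 6.5,"fingers": 45},
    {"x": 3.0,"y": -4.1,"z": 0,"rx": 0,"ry": 0,"rz": 7.8,"fingers": 45},
    {"x": 3.5,"y": -4.3,"z": 0,"rx": 0,"ry": 0,"rz": 9.1,"fingers": 45},
    {"x": 4.0,"y": -4.3,"z": 0,"rx": 0,"ry": 0,"rz": 10.4,"fingers": 45},
  ],
)

```text
t: 23.63
eef_pos: [0.6536, 0.047, 0.177]
orientation: [-90.1, 0.2, 82.1]
wrist_force: [0.5, -0.6, 0.1]
grip_width: 0.0447
```

```bash
python3 look.py 15; python3 - <<'E'
from h import *
I=ims(15)
for c in('top','scene'):
  M={c:morange(I[c])}
  rep(c+' s2',fit(M,.581,.3425,np.radians(12),.02,.17,.056,.076,pad=0))
  rep(c+' s1',fit(M,.473,.3195,np.radians(12),.02,.17,.056,.076,pad=0))
E
```

```text
23.7333 [0.6551 0.0506 0.1761] [-90.2   0.   82.1] [-0.6  0.5 -0.2] 0.0453
top s2 x 0.5801 y 0.3438 yaw 12.21 cost 404
top s1 x 0.4727 y 0.3201 yaw 12.13 cost 395
scene s2 x 0.5736 y 0.3637 yaw 16.17 cost 160
scene s1 x 0.2615 y 0.4243 yaw 99.22 cost 6
```

View pics/top15.png

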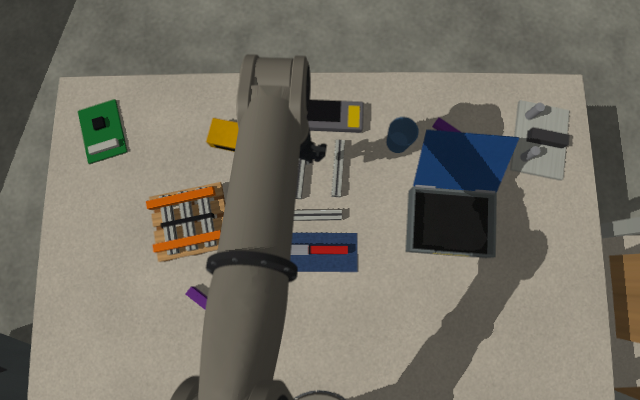

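View pics/scene15.png

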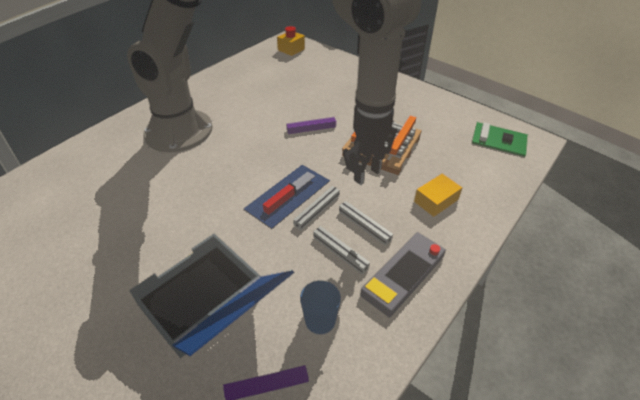

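```bash
python3 - <<'E'
from h import *
I=ims(15); M={'scene':mgrey(I['scene'])}
for n,x,y,w in(('barA',.541,.013,1.57),('barB',.664,.048,0),('barC',.67,-.05,0)):
  rep(n,fit(M,x,y,w,.15,.024,0,.024,pad=2))
E
```

```text
barA x 0.5430 y 0.0170 yaw 91.35 cost 683
barB x 0.6619 y 0.0523 yaw -5.97 cost 937
barC x 0.6683 y -0.0494 yaw -4.63 cost 953
```

Call:
apply_moves(
  motion=[
    {"x": 0.1,"y": 0,"z": -0.8,"rx": 0,"ry": 0,"rz": 0.2,"fingers": 45},
    {"x": 0.17,"y": 0,"z": -1.6,"rx": 0,"ry": 0,"rz": 0.4,"fingers": 45},
    {"x": 0.17,"y": 0,"z": -2.0,"rx": 0,"ry": 0,"rz": 0.4,"fingers": 45},
    {"x": 0.17,"y": 0,"z": -2.0,"rx": 0,"ry": 0,"rz": 0.4,"fingers": 45},
    {"x": 0.17,"y": 0,"z": -2.0,"rx": 0,"ry": 0,"rz": 0.4,"fingers": 45},
  ],
)

```text
t: 24.15
eef_pos: [0.6582, 0.0529, 0.0956]
orientation: [-89.9, 0.0, 84.2]
wrist_force: [1.9, -0.7, 1.1]
grip_width: 0.0449
```

Call:
apply_moves(
  motion=[
    {"x": 0.1,"y": 0,"z": -0.5,"rx": 0,"ry": 0,"rz": 0,"fingers": 45},
    {"x": 0.1,"y": 0,"z": -1.0,"rx": 0,"ry": 0,"rz": 0,"fingers": 45},
    {"x": 0.1,"y": 0,"z": -1.4,"rx": 0,"ry": 0,"rz": 0,"fingers": 45},
    {"x": 0.1,"y": 0,"z": -1.68,"rx": 0,"ry": 0,"rz": 0,"fingers": 45},
    {"x": 0.1,"y": 0,"z": -1.68,"rx": 0,"ry": 0,"rz": 0,"fingers": 45},
    {"x": 0.1,"y": 0,"z": -1.68,"rx": 0,"ry": 0,"rz": 0,"fingers": 20},
    {"x": 0.1,"y": 0,"z": -1.68,"rx": 0,"ry": 0,"rz": 0,"fingers": 10},
    {"x": 0.1,"y": 0,"z": -1.68,"rx": 0,"ry": 0,"rz": 0,"fingers": 10},
  ],
)

```text
t: 24.82
eef_pos: [0.6649, 0.0524, 0.0313]
orientation: [-90.2, -0.0, 84.2]
wrist_force: [0.6, -0.9, 4.0]
grip_width: 0.0224
```

Call:
apply_moves(
  motion=[
    {"x": 0,"y": 0,"z": 0,"rx": 0,"ry": 0,"rz": 0,"fingers": 10},
    {"x": 0,"y": 0,"z": 0,"rx": 0,"ry": 0,"rz": 0,"fingers": 10},
    {"x": 0,"y": 0,"z": 0,"rx": 0,"ry": 0,"rz": 0,"fingers": 10},
  ],
)

```text
t: 25.07
eef_pos: [0.6649, 0.0524, 0.0312]
orientation: [-90.2, -0.0, 84.2]
wrist_force: [0.2, 0.4, 6.1]
grip_width: 0.0225
```

Call:
apply_moves(
  motion=[
    {"x": 0,"y": 0,"z": 0.6,"rx": 0,"ry": 0,"rz": 0,"fingers": 10},
    {"x": 0,"y": 0,"z": 1.4,"rx": 0,"ry": 0,"rz": 0,"fingers": 10},
    {"x": -0.2,"y": 0.3,"z": 2.2,"rx": 0,"ry": 0,"rz": 0.4,"fingers": 10},
    {"x": -0.6,"y": 1.0,"z": 2.9,"rx": 0,"ry": 0,"rz": 0.9,"fingers": 10},
    {"x": -1.0,"y": 1.9,"z": 3.3,"rx": 0,"ry": 0,"rz": 1.4,"fingers": 10},
    {"x": -1.4,"y": 2.8,"z": 3.5,"rx": 0,"ry": 0,"rz": 1.9,"fingers": 10},
    {"x": -1.8,"y": 3.7,"z": 3.5,"rx": 0,"ry": 0,"rz": 2.4,"fingers": 10},
    {"x": -2.2,"y": 4.6,"z": 3.5,"rx": 0,"ry": 0,"rz": 2.9,"fingers": 10},
  ],
)

```text
t: 25.73
eef_pos: [0.5745, 0.2383, 0.17]
orientation: [-90.1, -0.1, 98.8]
wrist_force: [0.4, 0.5, -2.2]
grip_width: 0.0223
```

Call:
apply_moves(
  motion=[
    {"x": -0.4,"y": 0.9,"z": 0,"rx": 0,"ry": 0,"rz": 0.4,"fingers": 10},
    {"x": -0.8,"y": 1.8,"z": 0,"rx": 0,"ry": 0,"rz": 0.7,"fingers": 10},
    {"x": -1.1,"y": 2.6,"z": 0,"rx": 0,"ry": 0,"rz": 0.7,"fingers": 10},
    {"x": -1.3,"y": 3.2,"z": -0.3,"rx": 0,"ry": 0,"rz": 0.7,"fingers": 10},
    {"x": -1.47,"y": 3.65,"z": -0.7,"rx": 0,"ry": 0,"rz": 0.7,"fingers": 10},
    {"x": -1.47,"y": 3.65,"z": -1.0,"rx": 0,"ry": 0,"rz": 0.7,"fingers": 10},
    {"x": -1.47,"y": 3.65,"z": -1.0,"rx": 0,"ry": 0,"rz": 0.7,"fingers": 10},
    {"x": -1.47,"y": 3.65,"z": -1.0,"rx": 0,"ry": 0,"rz": 0.7,"fingers": 10},
  ],
)

```text
t: 26.4
eef_pos: [0.5164, 0.3803, 0.1277]
orientation: [-89.9, 0.2, 102.1]
wrist_force: [0.5, -0.1, -1.3]
grip_width: 0.0225
```

```bash
python3 look.py 16; python3 - <<'E'
from h import *
b=cv2.imread('pics/scene16.png')[70:200,310:450];a=cv2.imread('pics/top16.png')[150:290,110:270]
cv2.imwrite('pics/c16.png',np.vstack([cv2.resize(b,(420,290),interpolation=cv2.INTER_CUBIC),cv2.resize(a,(420,300),interpolation=cv2.INTER_CUBIC)]))
E
```

```text
26.5 [0.5183 0.3802 0.1297] [-9.01e+01  1.00e-01  1.02e+02] [-0.  -0.8 -1.2] 0.0225
```

View pics/c16.png

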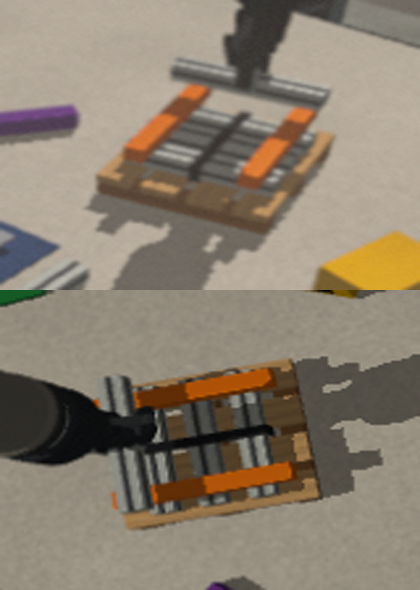

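Call:
apply_moves(
  motion=[
    {"x": 0.01,"y": 0.04,"z": -0.2,"rx": 0,"ry": 0,"rz": 0,"fingers": 10},
    {"x": 0.01,"y": 0.04,"z": -0.4,"rx": 0,"ry": 0,"rz": 0,"fingers": 10},
    {"x": 0.01,"y": 0.04,"z": -0.5,"rx": 0,"ry": 0,"rz": 0,"fingers": 10},
    {"x": 0.01,"y": 0.04,"z": -0.55,"rx": 0,"ry": 0,"rz": 0,"fingers": 10},
    {"x": 0.01,"y": 0.04,"z": -0.55,"rx": 0,"ry": 0,"rz": 0,"fingers": 10},
  ],
)

```text
t: 26.92
eef_pos: [0.5169, 0.3834, 0.1072]
orientation: [-90.0, 0.0, 102.1]
wrist_force: [-0.7, -0.7, 1.6]
grip_width: 0.0222
```

Call:
apply_moves(
  motion=[
    {"x": 0,"y": 0,"z": -0.03,"rx": 0,"ry": 0,"rz": 0,"fingers": 10},
    {"x": 0,"y": 0,"z": -0.03,"rx": 0,"ry": 0,"rz": 0,"fingers": 10},
  ],
)

```text
t: 27.08
eef_pos: [0.517, 0.3834, 0.1072]
orientation: [-90.0, 0.0, 102.1]
wrist_force: [-2.8, -2.7, 6.7]
grip_width: 0.0221
```

Call:
apply_moves(
  motion=[
    {"x": 0,"y": 0,"z": 0,"rx": 0,"ry": 0,"rz": 0,"fingers": 34},
    {"x": 0,"y": 0,"z": 0,"rx": 0,"ry": 0,"rz": 0,"fingers": 34},
    {"x": 0,"y": 0,"z": 0.1,"rx": 0,"ry": 0,"rz": 0,"fingers": 34},
    {"x": 0,"y": 0,"z": 0.6,"rx": 0,"ry": 0,"rz": 0,"fingers": 34},
    {"x": 0,"y": 0,"z": 1.4,"rx": 0,"ry": 0,"rz": 0,"fingers": 34},
    {"x": 0.4,"y": -0.6,"z": 1.8,"rx": 0,"ry": 0,"rz": -0.6,"fingers": 34},
    {"x": 0.9,"y": -1.5,"z": 1.8,"rx": 0,"ry": 0,"rz": -1.2,"fingers": 34},
    {"x": 1.4,"y": -2.4,"z": 1.8,"rx": 0,"ry": 0,"rz": -1.8,"fingers": 40},
  ],
)

```text
t: 27.75
eef_pos: [0.5738, 0.2899, 0.18]
orientation: [-90.2, -0.2, 93.3]
wrist_force: [0.5, -0.6, 0.1]
grip_width: 0.0402
```

Call:
apply_moves(
  motion=[
    {"x": 0.4,"y": -0.9,"z": 0,"rx": 0,"ry": 0,"rz": -0.5,"fingers": 45},
    {"x": 0.8,"y": -1.8,"z": 0,"rx": 0,"ry": 0,"rz": -1.0,"fingers": 45},
    {"x": 1.2,"y": -2.7,"z": 0,"rx": 0,"ry": 0,"rz": -1.3,"fingers": 45},
    {"x": 1.6,"y": -3.6,"z": 0,"rx": 0,"ry": 0,"rz": -1.6,"fingers": 45},
    {"x": 2.0,"y": -4.5,"z": 0,"rx": 0,"ry": 0,"rz": -1.6,"fingers": 45},
    {"x": 2.2,"y": -5.4,"z": 0,"rx": 0,"ry": 0,"rz": -1.6,"fingers": 45},
    {"x": 2.37,"y": -6.3,"z": -0.3,"rx": 0,"ry": 0,"rz": -1.6,"fingers": 45},
    {"x": 2.37,"y": -7.2,"z": -0.6,"rx": 0,"ry": 0,"rz": -1.6,"fingers": 45},
  ],
)

```text
t: 28.42
eef_pos: [0.6698, -0.0018, 0.1543]
orientation: [-90.2, -0.0, 85.2]
wrist_force: [0.4, -0.4, 0.1]
grip_width: 0.0451
```

```bash
python3 look.py 17; python3 - <<'E'
from h import *
I=ims(17); M={'scene':mgrey(I['scene'])}
for n,x,y,w in(('barA',.541,.013,1.57),('barC',.67,-.05,0)):
  rep(n,fit(M,x,y,w,.15,.024,0,.024,pad=2))
for c in I: rep(c+' placed',fit({c:mgrey(I[c])},.516,.382,.21,.15,.024,.076,.1,pad=0))
E
```

```text
28.5167 [ 0.6658 -0.0124  0.1515] [-89.8   0.6  84.4] [-0.  -0.8 -0.1] 0.0449
barA x 0.5430 y 0.0208 yaw 90.38 cost 944
barC x 0.6674 y -0.0488 yaw -4.97 cost 414
top placed x 0.5162 y 0.3814 yaw 12.90 cost 334
scene placed x 0.5154 y 0.3877 yaw 9.64 cost 396
```

View pics/scene17.png

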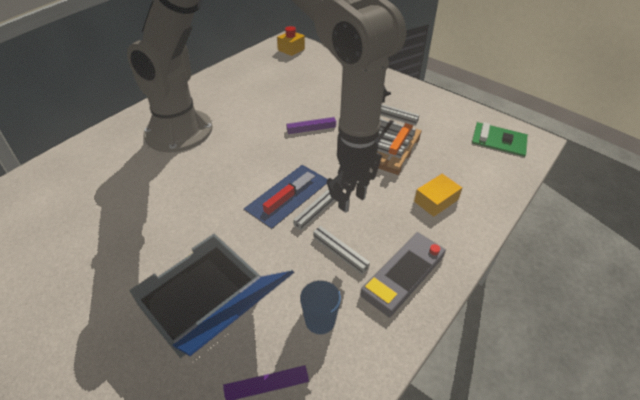

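View pics/top17.png

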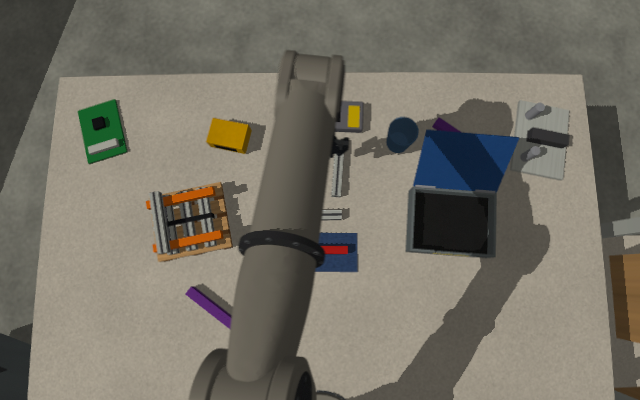

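Call:
apply_moves(
  motion=[
    {"x": 0,"y": -0.5,"z": -0.4,"rx": 0,"ry": 0,"rz": 0,"fingers": 45},
    {"x": 0,"y": -1.0,"z": -0.9,"rx": 0,"ry": 0,"rz": 0,"fingers": 45},
    {"x": 0,"y": -1.2,"z": -1.5,"rx": 0,"ry": 0,"rz": 0,"fingers": 45},
    {"x": 0,"y": -1.2,"z": -1.8,"rx": 0,"ry": 0,"rz": 0,"fingers": 45},
    {"x": 0,"y": -1.2,"z": -1.8,"rx": 0,"ry": 0,"rz": 0,"fingers": 45},
    {"x": 0,"y": -1.2,"z": -1.8,"rx": 0,"ry": 0,"rz": 0,"fingers": 45},
  ],
)

```text
t: 29.02
eef_pos: [0.6675, -0.0458, 0.0812]
orientation: [-89.9, -0.1, 85.3]
wrist_force: [-0.2, 0.5, 0.6]
grip_width: 0.045
```

Call:
apply_moves(
  motion=[
    {"x": 0,"y": -0.06,"z": -0.4,"rx": 0,"ry": 0,"rz": 0,"fingers": 45},
    {"x": 0,"y": -0.06,"z": -0.8,"rx": 0,"ry": 0,"rz": 0,"fingers": 45},
    {"x": 0,"y": -0.06,"z": -1.1,"rx": 0,"ry": 0,"rz": 0,"fingers": 45},
    {"x": 0,"y": -0.06,"z": -1.24,"rx": 0,"ry": 0,"rz": 0,"fingers": 45},
    {"x": 0,"y": -0.06,"z": -1.24,"rx": 0,"ry": 0,"rz": 0,"fingers": 20},
    {"x": 0,"y": -0.06,"z": -1.24,"rx": 0,"ry": 0,"rz": 0,"fingers": 10},
    {"x": 0,"y": -0.06,"z": -1.24,"rx": 0,"ry": 0,"rz": 0,"fingers": 10},
    {"x": 0,"y": -0.06,"z": -1.24,"rx": 0,"ry": 0,"rz": 0,"fingers": 10},
  ],
)

```text
t: 29.68
eef_pos: [0.6682, -0.0503, 0.0328]
orientation: [-90.1, -0.0, 85.2]
wrist_force: [1.0, 0.3, -2.5]
grip_width: 0.0225
```

Call:
apply_moves(
  motion=[
    {"x": 0,"y": 0,"z": 0,"rx": 0,"ry": 0,"rz": 0,"fingers": 10},
    {"x": 0,"y": 0,"z": 0,"rx": 0,"ry": 0,"rz": 0,"fingers": 10},
  ],
)

```text
t: 29.85
eef_pos: [0.6682, -0.0503, 0.0328]
orientation: [-90.1, -0.0, 85.2]
wrist_force: [0.1, 0.4, 0.5]
grip_width: 0.0224
```

Call:
apply_moves(
  motion=[
    {"x": 0,"y": 0,"z": 0.6,"rx": 0,"ry": 0,"rz": 0,"fingers": 10},
    {"x": 0,"y": 0,"z": 1.4,"rx": 0,"ry": 0,"rz": 0,"fingers": 10},
    {"x": -0.2,"y": 0.3,"z": 2.2,"rx": 0,"ry": 0,"rz": 0.4,"fingers": 10},
    {"x": -0.5,"y": 1.0,"z": 2.9,"rx": 0,"ry": 0,"rz": 0.9,"fingers": 10},
    {"x": -0.8,"y": 1.9,"z": 3.3,"rx": 0,"ry": 0,"rz": 1.4,"fingers": 10},
    {"x": -1.1,"y": 2.8,"z": 3.5,"rx": 0,"ry": 0,"rz": 1.9,"fingers": 10},
    {"x": -1.4,"y": 3.7,"z": 3.5,"rx": 0,"ry": 0,"rz": 2.4,"fingers": 10},
    {"x": -1.7,"y": 4.6,"z": 3.5,"rx": 0,"ry": 0,"rz": 2.9,"fingers": 10},
  ],
)

```text
t: 30.52
eef_pos: [0.5994, 0.135, 0.1734]
orientation: [-90.1, -0.0, 99.8]
wrist_force: [0.1, 0.8, -2.5]
grip_width: 0.0223
```

Call:
apply_moves(
  motion=[
    {"x": -0.3,"y": 0.9,"z": 0,"rx": 0,"ry": 0,"rz": 0.3,"fingers": 10},
    {"x": -0.6,"y": 1.8,"z": 0,"rx": 0,"ry": 0,"rz": 0.5,"fingers": 10},
    {"x": -1.0,"y": 2.7,"z": 0,"rx": 0,"ry": 0,"rz": 0.5,"fingers": 10},
    {"x": -1.4,"y": 3.6,"z": 0,"rx": 0,"ry": 0,"rz": 0.5,"fingers": 10},
    {"x": -1.7,"y": 4.4,"z": -0.3,"rx": 0,"ry": 0,"rz": 0.5,"fingers": 10},
    {"x": -1.83,"y": 4.95,"z": -0.7,"rx": 0,"ry": 0,"rz": 0.5,"fingers": 10},
    {"x": -1.83,"y": 4.95,"z": -1.0,"rx": 0,"ry": 0,"rz": 0.5,"fingers": 10},
    {"x": -1.83,"y": 4.95,"z": -1.0,"rx": 0,"ry": 0,"rz": 0.5,"fingers": 10},
  ],
)

```text
t: 31.18
eef_pos: [0.5228, 0.3329, 0.1285]
orientation: [-89.6, 0.1, 102.5]
wrist_force: [-0.8, -1.8, -2.8]
grip_width: 0.0223
```

Call:
apply_moves(
  motion=[
    {"x": 0,"y": 0,"z": 0,"rx": 0,"ry": 0,"rz": 0,"fingers": 10},
    {"x": 0,"y": 0,"z": 0,"rx": 0,"ry": 0,"rz": 0,"fingers": 10},
  ],
)

```text
t: 31.35
eef_pos: [0.5281, 0.3293, 0.1328]
orientation: [-90.1, 0.1, 102.0]
wrist_force: [0.1, 0.9, -1.8]
grip_width: 0.0224
```

Call:
apply_moves(
  motion=[
    {"x": -0.03,"y": 0.05,"z": -0.2,"rx": 0,"ry": 0,"rz": 0,"fingers": 10},
    {"x": -0.03,"y": 0.05,"z": -0.4,"rx": 0,"ry": 0,"rz": 0,"fingers": 10},
    {"x": -0.03,"y": 0.05,"z": -0.52,"rx": 0,"ry": 0,"rz": 0,"fingers": 10},
    {"x": -0.03,"y": 0.05,"z": -0.6,"rx": 0,"ry": 0,"rz": 0,"fingers": 10},
    {"x": -0.03,"y": 0.05,"z": -0.62,"rx": 0,"ry": 0,"rz": 0,"fingers": 10},
    {"x": -0.03,"y": 0.05,"z": -0.62,"rx": 0,"ry": 0,"rz": 0,"fingers": 10},
  ],
)

```text
t: 31.85
eef_pos: [0.5249, 0.3328, 0.1087]
orientation: [-89.9, 0.0, 102.1]
wrist_force: [-3.5, -1.9, 6.6]
grip_width: 0.0222
```

Call:
apply_moves(
  motion=[
    {"x": 0,"y": 0,"z": 0,"rx": 0,"ry": 0,"rz": 0,"fingers": 34},
    {"x": 0,"y": 0,"z": 0,"rx": 0,"ry": 0,"rz": 0,"fingers": 34},
    {"x": 0,"y": 0,"z": 0.1,"rx": 0,"ry": 0,"rz": 0,"fingers": 34},
    {"x": 0,"y": 0,"z": 0.6,"rx": 0,"ry": 0,"rz": 0,"fingers": 34},
    {"x": 0,"y": 0,"z": 1.4,"rx": 0,"ry": 0,"rz": 0,"fingers": 34},
    {"x": 0,"y": -0.6,"z": 1.8,"rx": 0,"ry": 0,"rz": -1.2,"fingers": 34},
    {"x": 0,"y": -1.5,"z": 1.8,"rx": 0,"ry": 0,"rz": -2.5,"fingers": 34},
    {"x": 0,"y": -2.4,"z": 1.8,"rx": 0,"ry": 0,"rz": -3.9,"fingers": 34},
  ],
)

```text
t: 32.52
eef_pos: [0.5263, 0.2386, 0.1813]
orientation: [-90.2, -0.2, 82.6]
wrist_force: [1.3, -1.4, -0.5]
grip_width: 0.034
```

Call:
apply_moves(
  motion=[
    {"x": 0.1,"y": -0.7,"z": 0,"rx": 0,"ry": 0,"rz": -1.4,"fingers": 40},
    {"x": 0.1,"y": -1.4,"z": 0,"rx": 0,"ry": 0,"rz": -2.8,"fingers": 40},
    {"x": 0.2,"y": -2.1,"z": 0,"rx": 0,"ry": 0,"rz": -4.2,"fingers": 40},
    {"x": 0.2,"y": -2.8,"z": 0,"rx": 0,"ry": 0,"rz": -5.6,"fingers": 40},
    {"x": 0.3,"y": -3.5,"z": 0,"rx": 0,"ry": 0,"rz": -7.0,"fingers": 40},
    {"x": 0.3,"y": -4.2,"z": 0,"rx": 0,"ry": 0,"rz": -8.4,"fingers": 40},
    {"x": 0.4,"y": -4.8,"z": 0,"rx": 0,"ry": 0,"rz": -9.8,"fingers": 40},
    {"x": 0.45,"y": -5.4,"z": 0,"rx": 0,"ry": 0,"rz": -11.2,"fingers": 40},
  ],
)

```text
t: 33.18
eef_pos: [0.5437, 0.0201, 0.1798]
orientation: [-90.0, -0.1, 26.3]
wrist_force: [1.2, 0.4, 0.1]
grip_width: 0.0402
```

```bash
python3 look.py 18; python3 - <<'E'
from h import *
I=ims(18); M={'scene':mgrey(I['scene'])}
for n,x,y,w in(('barA',.541,.013,1.57),):
  rep(n,fit(M,x,y,w,.15,.024,0,.024,pad=2))
for c in I: 
  rep(c+' placed',fit({c:mgrey(I[c])},.516,.382,.21,.15,.024,.076,.1,pad=0))
  rep(c+' placed2',fit({c:mgrey(I[c])},.527,.3315,.21,.15,.024,.076,.1,pad=0))
E
```

```text
33.2833 [0.5437 0.0151 0.1801] [-90.3   0.   26.1] [-0.4  0.2 -0.3] 0.0402
barA x 0.5433 y 0.0173 yaw 90.98 cost 242
top placed x 0.5163 y 0.3816 yaw 12.93 cost 750
top placed2 x 0.5248 y 0.3340 yaw 12.64 cost 967
scene placed x 0.5203 y 0.3625 yaw 31.41 cost 603
scene placed2 x 0.5243 y 0.3434 yaw 13.12 cost 893
```

View pics/scene18.png

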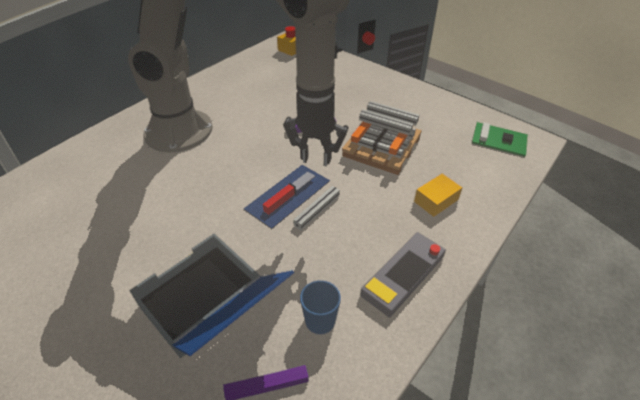

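View pics/top18.png

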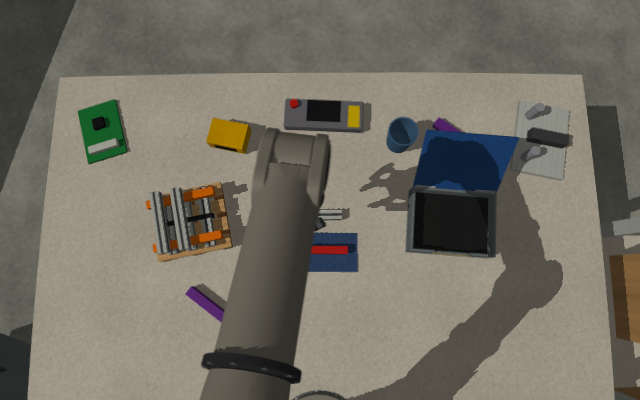

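Call:
apply_moves(
  motion=[
    {"x": 0,"y": 0,"z": -0.5,"rx": 0,"ry": 0,"rz": -1.3,"fingers": 45},
    {"x": 0,"y": 0,"z": -1.1,"rx": 0,"ry": 0,"rz": -2.6,"fingers": 45},
    {"x": 0,"y": 0,"z": -1.8,"rx": 0,"ry": 0,"rz": -3.9,"fingers": 45},
    {"x": 0,"y": 0,"z": -2.3,"rx": 0,"ry": 0,"rz": -5.0,"fingers": 45},
    {"x": 0,"y": 0,"z": -2.5,"rx": 0,"ry": 0,"rz": -5.0,"fingers": 45},
    {"x": 0,"y": 0,"z": -2.5,"rx": 0,"ry": 0,"rz": -5.0,"fingers": 45},
    {"x": 0,"y": 0,"z": -2.5,"rx": 0,"ry": 0,"rz": -5.0,"fingers": 45},
  ],
)

```text
t: 33.87
eef_pos: [0.5438, 0.0222, 0.0798]
orientation: [-90.0, -0.0, 1.9]
wrist_force: [-0.3, -0.0, -0.0]
grip_width: 0.0453
```

Call:
apply_moves(
  motion=[
    {"x": 0,"y": -0.12,"z": -0.4,"rx": 0,"ry": 0,"rz": -0.18,"fingers": 45},
    {"x": 0,"y": -0.12,"z": -0.8,"rx": 0,"ry": 0,"rz": -0.18,"fingers": 45},
    {"x": 0,"y": -0.12,"z": -1.1,"rx": 0,"ry": 0,"rz": -0.18,"fingers": 45},
    {"x": 0,"y": -0.12,"z": -1.2,"rx": 0,"ry": 0,"rz": -0.18,"fingers": 45},
    {"x": 0,"y": -0.12,"z": -1.2,"rx": 0,"ry": 0,"rz": -0.18,"fingers": 20},
    {"x": 0,"y": -0.12,"z": -1.2,"rx": 0,"ry": 0,"rz": -0.18,"fingers": 10},
    {"x": 0,"y": -0.12,"z": -1.2,"rx": 0,"ry": 0,"rz": -0.18,"fingers": 10},
    {"x": 0,"y": -0.12,"z": -1.2,"rx": 0,"ry": 0,"rz": -0.18,"fingers": 10},
  ],
)

```text
t: 34.53
eef_pos: [0.5441, 0.0169, 0.0323]
orientation: [-90.0, -0.1, 0.8]
wrist_force: [0.4, -0.3, 1.1]
grip_width: 0.022
```

Call:
apply_moves(
  motion=[
    {"x": 0,"y": 0,"z": 0,"rx": 0,"ry": 0,"rz": 0,"fingers": 10},
    {"x": 0,"y": 0,"z": 0,"rx": 0,"ry": 0,"rz": 0,"fingers": 10},
  ],
)

```text
t: 34.7
eef_pos: [0.5442, 0.0169, 0.0323]
orientation: [-90.0, -0.1, 0.8]
wrist_force: [0.3, 0.2, 3.8]
grip_width: 0.0223
```

Call:
apply_moves(
  motion=[
    {"x": 0,"y": 0,"z": 0.6,"rx": 0,"ry": 0,"rz": 0,"fingers": 10},
    {"x": 0,"y": 0,"z": 1.4,"rx": 0,"ry": 0,"rz": 0,"fingers": 10},
    {"x": 0,"y": 0.2,"z": 2.2,"rx": 0,"ry": 0,"rz": -1.3,"fingers": 10},
    {"x": 0,"y": 0.6,"z": 2.9,"rx": 0,"ry": 0,"rz": -2.7,"fingers": 10},
    {"x": 0,"y": 1.2,"z": 3.4,"rx": 0,"ry": 0,"rz": -4.1,"fingers": 10},
    {"x": 0,"y": 1.8,"z": 3.7,"rx": 0,"ry": 0,"rz": -5.5,"fingers": 10},
    {"x": 0,"y": 2.4,"z": 3.8,"rx": 0,"ry": 0,"rz": -6.9,"fingers": 10},
    {"x": 0,"y": 3.0,"z": 3.8,"rx": 0,"ry": 0,"rz": -8.3,"fingers": 10},
  ],
)

```text
t: 35.37
eef_pos: [0.5439, 0.1381, 0.1849]
orientation: [-89.8, -0.1, -41.1]
wrist_force: [0.5, 0.5, -2.2]
grip_width: 0.0218
```

Call:
apply_moves(
  motion=[
    {"x": 0,"y": 0.6,"z": 0,"rx": 0,"ry": 0,"rz": -1.4,"fingers": 10},
    {"x": 0,"y": 1.2,"z": 0,"rx": 0,"ry": 0,"rz": -2.8,"fingers": 10},
    {"x": -0.1,"y": 1.8,"z": 0,"rx": 0,"ry": 0,"rz": -4.2,"fingers": 10},
    {"x": -0.1,"y": 2.4,"z": 0,"rx": 0,"ry": 0,"rz": -5.6,"fingers": 10},
    {"x": -0.15,"y": 3.0,"z": 0,"rx": 0,"ry": 0,"rz": -7.0,"fingers": 10},
    {"x": -0.15,"y": 3.5,"z": -0.3,"rx": 0,"ry": 0,"rz": -7.4,"fingers": 10},
    {"x": -0.15,"y": 3.55,"z": -0.8,"rx": 0,"ry": 0,"rz": -7.44,"fingers": 10},
    {"x": -0.15,"y": 3.55,"z": -1.2,"rx": 0,"ry": 0,"rz": -7.44,"fingers": 10},
  ],
)

```text
t: 36.03
eef_pos: [0.536, 0.2821, 0.1335]
orientation: [-90.1, 0.0, -77.6]
wrist_force: [0.8, -1.2, -2.4]
grip_width: 0.0223
```

Call:
apply_moves(
  motion=[
    {"x": 0,"y": 0,"z": 0,"rx": 0,"ry": 0,"rz": 0,"fingers": 10},
    {"x": 0,"y": 0,"z": 0,"rx": 0,"ry": 0,"rz": 0,"fingers": 10},
  ],
)

```text
t: 36.2
eef_pos: [0.5362, 0.2785, 0.1342]
orientation: [-90.2, -0.1, -77.9]
wrist_force: [-0.1, 0.1, -1.2]
grip_width: 0.0224
```

```bash
python3 look.py 19; python3 - <<'E'
from h import *
b=cv2.imread('pics/scene19.png')[70:200,310:450];a=cv2.imread('pics/top19.png')[150:290,110:270]
cv2.imwrite('pics/c19.png',np.vstack([cv2.resize(b,(420,290),interpolation=cv2.INTER_CUBIC),cv2.resize(a,(420,300),interpolation=cv2.INTER_CUBIC)]))
E
```

```text
36.3 [0.538  0.2783 0.1363] [-89.9  -0.  -78. ] [-0.1  0.8 -1.5] 0.0223
```

View pics/c19.png

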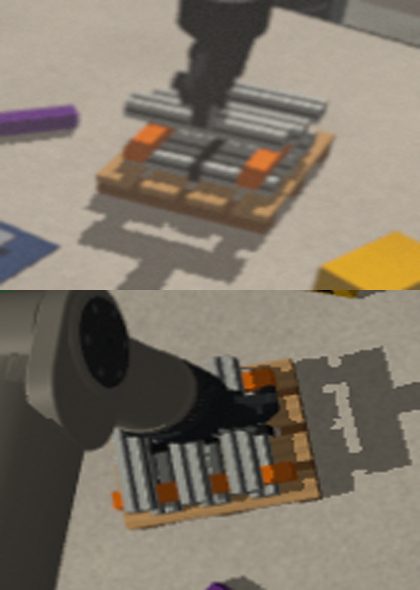

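Call:
apply_moves(
  motion=[
    {"x": 0,"y": 0.04,"z": -0.2,"rx": 0,"ry": 0,"rz": 0,"fingers": 10},
    {"x": 0,"y": 0.04,"z": -0.4,"rx": 0,"ry": 0,"rz": 0,"fingers": 10},
    {"x": 0,"y": 0.04,"z": -0.55,"rx": 0,"ry": 0,"rz": 0,"fingers": 10},
    {"x": 0,"y": 0.04,"z": -0.64,"rx": 0,"ry": 0,"rz": 0,"fingers": 10},
    {"x": 0,"y": 0.04,"z": -0.68,"rx": 0,"ry": 0,"rz": 0,"fingers": 10},
    {"x": 0,"y": 0.04,"z": -0.68,"rx": 0,"ry": 0,"rz": 0,"fingers": 10},
  ],
)

```text
t: 36.8
eef_pos: [0.537, 0.2804, 0.1083]
orientation: [-90.0, 0.0, -77.9]
wrist_force: [-2.0, -0.5, 0.8]
grip_width: 0.0222
```

Call:
apply_moves(
  motion=[
    {"x": 0,"y": 0,"z": -0.03,"rx": 0,"ry": 0,"rz": 0,"fingers": 10},
    {"x": 0,"y": 0,"z": -0.03,"rx": 0,"ry": 0,"rz": 0,"fingers": 10},
  ],
)

```text
t: 36.97
eef_pos: [0.537, 0.2804, 0.1083]
orientation: [-90.0, 0.1, -77.9]
wrist_force: [-3.2, -1.4, 7.4]
grip_width: 0.0227
```

Call:
apply_moves(
  motion=[
    {"x": 0,"y": 0,"z": 0,"rx": 0,"ry": 0,"rz": 0,"fingers": 34},
    {"x": 0,"y": 0,"z": 0,"rx": 0,"ry": 0,"rz": 0,"fingers": 34},
    {"x": 0,"y": 0,"z": 0.1,"rx": 0,"ry": 0,"rz": 0,"fingers": 34},
    {"x": 0,"y": 0,"z": 0.6,"rx": 0,"ry": 0,"rz": 0,"fingers": 34},
    {"x": 0,"y": 0,"z": 1.4,"rx": 0,"ry": 0,"rz": 0,"fingers": 34},
    {"x": 0,"y": -0.6,"z": 2.2,"rx": 0,"ry": 0,"rz": 1.2,"fingers": 34},
    {"x": 0,"y": -1.5,"z": 2.8,"rx": 0,"ry": 0,"rz": 2.5,"fingers": 34},
    {"x": 0,"y": -2.4,"z": 3.2,"rx": 0,"ry": 0,"rz": 3.9,"fingers": 34},
  ],
)

```text
t: 37.63
eef_pos: [0.5385, 0.185, 0.2376]
orientation: [-89.8, -0.1, -57.9]
wrist_force: [0.8, -1.6, 0.4]
grip_width: 0.0342
```

Call:
apply_moves(
  motion=[
    {"x": -0.1,"y": -0.9,"z": 0,"rx": 0,"ry": 0,"rz": 1.0,"fingers": 34},
    {"x": -0.2,"y": -1.8,"z": 0,"rx": 0,"ry": 0,"rz": 2.0,"fingers": 34},
    {"x": -0.3,"y": -2.7,"z": 0,"rx": 0,"ry": 0,"rz": 3.0,"fingers": 34},
    {"x": -0.4,"y": -3.6,"z": 0,"rx": 0,"ry": 0,"rz": 4.0,"fingers": 34},
    {"x": -0.5,"y": -4.5,"z": 0,"rx": 0,"ry": 0,"rz": 5.0,"fingers": 34},
    {"x": -0.6,"y": -5.4,"z": 0,"rx": 0,"ry": 0,"rz": 5.0,"fingers": 34},
    {"x": -0.7,"y": -6.3,"z": 0,"rx": 0,"ry": 0,"rz": 5.0,"fingers": 34},
    {"x": -0.8,"y": -7.2,"z": 0,"rx": 0,"ry": 0,"rz": 5.0,"fingers": 34},
  ],
)

```text
t: 38.3
eef_pos: [0.5049, -0.1055, 0.2353]
orientation: [-89.9, -0.1, -33.4]
wrist_force: [0.4, 0.3, 0.3]
grip_width: 0.0337
```

```bash
python3 look.py 20; python3 - <<'E'
from h import *
I=ims(20)
for n,x,y in(('+',.516,.382),('0',.525,.333),('-',.538,.28)):
  rep(n,fit({'top':mgrey(I['top'])},x,y,.21,.15,.024,.076,.1,pad=0))
for n,x,y in(('s2',.580,.3438),('s1',.4727,.320)): pass
o=I['top'][150:290,110:270];b=I['scene'][70:200,310:450]
cv2.imwrite('pics/c20.png',np.hstack([cv2.resize(b,(390,360),interpolation=cv2.INTER_CUBIC),cv2.resize(o,(410,360),interpolation=cv2.INTER_CUBIC)])[:,:,::-1])
E
```

```text
38.4 [ 0.5031 -0.1131  0.2362] [-90.2  -0.2 -34.3] [ 0.2 -0.2  0.3] 0.034
+ x 0.5163 y 0.3817 yaw 12.90 cost 747
0 x 0.5249 y 0.3337 yaw 11.96 cost 1335
- x 0.5363 y 0.2789 yaw 12.65 cost 687
```

View pics/c20.png

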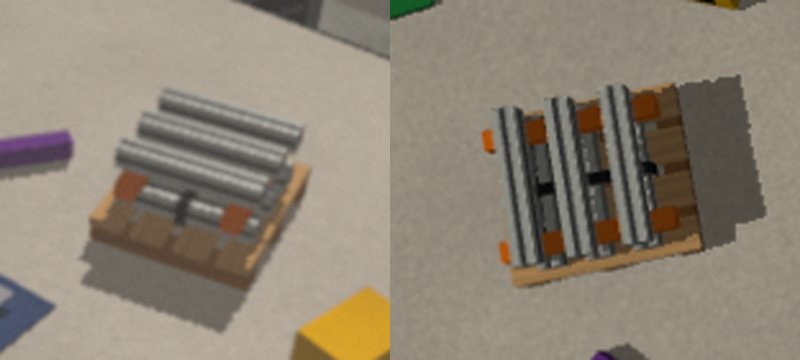

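View pics/top20.png

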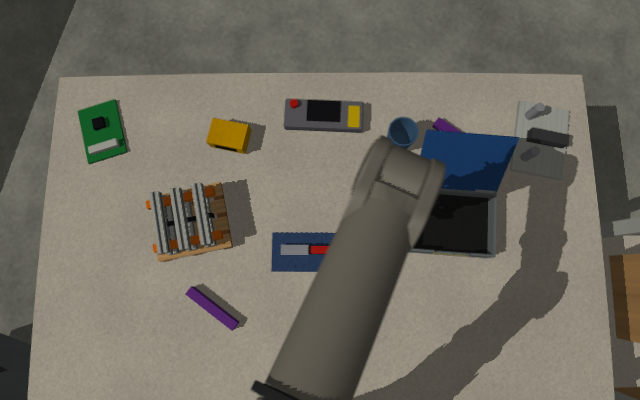

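View pics/scene20.png

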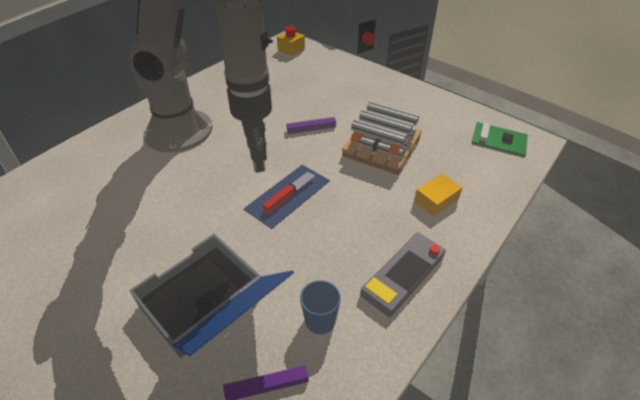

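```bash
python3 - <<'E'
from h import *
u=np.array([.9964,-.0846,0]);v=np.array([.0846,.9964,0]);h=np.array([.5997,-.3393,.06])
for th in(2.0,2.24,2.3):
  e=h+.16*(-np.cos(th)*u+np.sin(th)*np.array([0,0,1]))
  P=[e+.105*v,e-.105*v]
  print(th,'scene',w2px('scene',P).round(1).tolist(),'top',w2px('top',P).round(1).tolist())
I=ims(8); rep('pry',fit({'scene':mred(ims(20)['scene'])},.4536,-.0168,1.56,.1,.02,.003,.029))
E
```

```text
2.0 scene [[277.5, 249.4], [170.1, 329.9]] top [[428.3, 142.4], [524.1, 150.5]]
2.24 scene [[291.4, 267.7], [185.9, 351.0]] top [[426.6, 131.1], [519.8, 139.1]]
2.3 scene [[294.5, 272.3], [189.7, 356.2]] top [[426.1, 129.0], [518.5, 136.9]]
pry x 0.4440 y -0.0149 yaw 100.67 cost 254
```

```bash
python3 -c "
from bench import arm
print(arm.close_job())"
```

```text
the job is handed in; nothing more can be done
None
```

The job is done and handed in at about 38 s of the 210 s allowed.

**What I did:** I levered the lid up with the red tool's blade in the notch and swung it open with the tool. I then laid the tool back on the blue mat. The two orange sticks went crosswise on the strapped bars, about 55 mm either side of the pallet centre. All three loose aluminium bars lie across both sticks, about 52 mm apart.

**Last checks:**
- **Lid:** it stands at about 2.25 rad in both pictures. I stopped just short of the 2.3 rad stop.
- **Bars:** each is within about 2 mm of centre lengthwise. Their angles are 12.0 to 12.9° against about 12.1° for the bars below. Nothing touches, and the layer looks level.
- **Tool and bystanders:** the tool lies on the mat. The pendant, cup, meter and purple look-alikes look unmoved in the pictures. I saw no knock.

**Checks that disagreed:** fits from the scene camera of the stacked bars and sticks, and of the red handle in the last picture, were off by up to about 20 mm and 10–20°. Those bar and stick fits were partly hidden by the arm or by other parts. I relied on the top camera fits, which agreed with the arm's own readings to about 1–2 mm. The top camera's tool fit was taken just after I laid it down, because the arm hid part of it at the end.

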